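# Unload a compression stack and weigh the specimen

## Robot

A 6-joint arm with a two-finger parallel gripper is mounted at the origin on the work surface. World frame = base frame: x ahead of the robot, y to its left, z up, the work surface at z = 0. Lengths are in mm, angles in rad, forces in N, time in s.
With the tool pointing down it reaches from about 350 to 975 mm from the base axis. Payload 7.1 kg.
Tool frame: the origin (TCP) lies between the finger pads; the fingertips stand 8 mm ahead of it and the grasp point (between the pads) lies 11 mm behind it; x points along the fingers, y is the direction in which the jaws open and shut, and the axes are right-handed (so a half turn about x gives the same grasp; the last joint's range is limited). The gripper opens to 88 mm and grips with 3 to 60 N. Pads are 20 mm wide; open, the fingers measure 115 mm over their backs; the gripper's body (75 mm by 178 mm) begins 61 mm behind the grasp point.
Start: joints at [1.288, 0.423, 1.63, -0, 1.089, -0.019], TCP at [162.938, 603.371, 230.675] pointing down, gripper open.
Joint ranges: [-3, 3], [-0.9, 2.11], [0.09, 2.58], [-1.31, 4.45], [0.11, 2.69], [-2.54, 2.54]. Speed limits (rad/s): [2.39, 2.39, 3.01, 3.14, 3.14, 3.14].

## Interface

Orientations are given as a rotation vector (axis times angle).
In Python, from workcell import ctrl gives the robot as it stands.
- The arm moves only by the tool apply_moves, never from a script. Its argument "increments" is a list of rows, each an object with "gripper": the opening in per cent of the stroke, from 0 (shut) to 100 (fully open); "delta_pos": the shift along the tool's x, y, z in cm, a list of three; "dr": the turn, a rotation vector about the tool's x, y, z in rad, a list of three. In form: [{"gripper": gripper, "delta_pos": [dx, dy, dz], "dr": [ax, ay, az]}, ...]. A call has exactly 5 rows; each row shifts and turns the commanded pose from where the row before left it, along the tool's axes as they then stand; what a row does not reach is not made up. A row lasts 1/12 s, in which the tool goes at most 41.7 mm and 7.16 degrees, less where a joint would pass 70% of its speed; a pose out of reach is approached as far as the arm can. A call with a gripper value outside its range is refused whole. The fingers move at their own pace and stop on an object; the grip force is fixed at half the most. Time passes only in rows, so rows that do not move let the fingers close, or fill a call up. It gives the time, the measured TCP pose, the force and the opening at its end, in the units of the state.
- ctrl.get_obs(): the state, without advancing time (a new reading comes with each control period).
- ctrl.get_image(name): name is "scene" or "top" or "wrist"; returns a dict with "img" (400x640x3 uint8, red, green, blue), "range_z" (400x640 float32, mm along the optical axis (not along the pixel's ray), 0 where there is no reading), "mtx" (3x3 intrinsics, pixels), "rvec" (rotation vector, rad) and "tvec" (3), from world to camera coordinates, as OpenCV has them. Camera axes: x right, y down, z forward; pixel columns grow to the right and rows downward; lengths in mm; the calibration is good to about 2 mm. A picture is of the moment at which its call begins.
- ctrl.close_job(): hands the job in, once; it reports no verdict.
The state is a dict: "t": time; "qpos": joint angles; "qvel": joint speeds; "joint_torque": joint torques, N m; "ee_pos": TCP position; "orientation": TCP orientation; "ft_force": force on the tool from outside, world axes, zero at the start; "moment": the same for the moment, N m; "width": finger opening in mm.
Only numpy, scipy, OpenCV 4.12 (cv2) and the standard library are available. Lean on these libraries where they do the work, as an engineer would, in place of code of your own. Each camera call takes 0.05 s, during which the arm holds its last target. There are 200 camera calls.

## Task

The loading time of the rubber specimen is over: take the stack on the loading stand apart from the top down. Park each steel weight upright in the middle of the white plate whose dark inlay has its shape and size (the square weight lined up with its square inlay), then lay the rubber specimen flat in the middle of the balance pan. Set everything down without dropping it, and leave the bottle and the jar where they stand.

Things in the scene. Friction and masses are not known exactly. Their poses are not given: they have to be found in the camera images.
- weight_small_center (a point): small round bright steel weight, cylinder 26 mm in diameter, 42 mm tall, about 0.17 kg, upright (z up). Point: its centre, 21 mm above its underside. At the start the top of the stack, standing on the square weight
- weight_square_center (a point): square bright steel weight, block 36 x 36 mm, 42 mm tall, about 0.4 kg, upright (z up). Point: its centre, 21 mm above its underside. x and y are square to its side faces. At the start between the small and the big round weight
- weight_big_center (a point): big round bright steel weight, cylinder 52 mm in diameter, 42 mm tall, about 0.6 kg, upright (z up). Point: its centre, 21 mm above its underside. At the start it stands on the rubber specimen
- specimen_center (a point): brown rubber test specimen, a stiff square slab 64 x 64 mm, 20 mm thick, about 0.1 kg, lying flat. Point: its centre, 10 mm above its underside; z up, x and y square to its side faces. At the start the bottom of the stack, on the 40 mm wide round pedestal of a fixed grey loading stand (base plate 120 x 120 x 12 mm, pedestal top 45 mm above the bench), so that its sides overhang the pedestal by 12 mm all round; the stack tops out 191 mm above the bench
- plate_small_top (a point): fixed white plastic plate 90 x 90 x 8 mm lying on the bench, with a flush dark inlay at its centre, a disc 26 mm in diameter: the parking place of the small round weight. Point: centre of the plate's top face (8 mm above the bench), z up, x and y along the plate's edges
- plate_square_top (a point): fixed white plastic plate 90 x 90 x 8 mm lying on the bench, with a flush dark inlay at its centre, a square 36 x 36 mm with sides along the plate's edges: the parking place of the square weight. Point: centre of the plate's top face (8 mm above the bench), z up, x and y along the plate's edges
- plate_big_top (a point): fixed white plastic plate 90 x 90 x 8 mm lying on the bench, with a flush dark inlay at its centre, a disc 52 mm in diameter: the parking place of the big round weight. Point: centre of the plate's top face (8 mm above the bench), z up, x and y along the plate's edges
- pan_top (a point): flat round steel pan, 110 mm in diameter, of a fixed white laboratory balance (housing 200 x 150 mm, its top 44 mm above the bench). Point: centre of the pan's top face, 58 mm above the bench, z up, x towards the display end of the housing (from 65 mm before to 135 mm beyond the pan's centre). The pan does not give
- bottle_center (a point): bystander: amber glass bottle, 60 mm in diameter, 150 mm tall, loose on the bench. Point: its centre, 75 mm above the bench
- jar_center (a point): bystander: clear glass jar with a white cap, 64 mm in diameter, 80 mm tall, loose on the bench. Point: its centre, 40 mm above the bench
Not all that is in view belongs to the job. Leave any orange or yellow look-alike of the part that bears weight_small_center alone.

How it is judged:
By the outcome, as a careful person would: the job done as asked, in the order asked, and still so for the second after the job is handed in, with the robot touching nothing.
It also fails if it takes over 109 s, if anything falls off the work surface, if the arm or the gripper's body presses on something with over 40 N, if the wrist force passes 120 N, or if a joint passes its speed limit or range.

## Working session

There is one attempt and no reset: what is moved stays moved. The work goes in short steps, Python scripts to look and compute and a tool call to move; the robot and the scene stay as the last step left them, time stands still between calls to the robot, and variables do not carry over. Pictures are saved under pics/ and viewed, about 12 in all and at most 16, crops included, and the job is handed in when it is done.

Besides the shell and the picture viewer there is one more tool, called after ">>>" by a JSON object that holds its "fn" and its "kwargs", one argument or row to a line. apply_moves: Moves the arm, as the interface text tells. Its arguments: {"type":"object","properties":{"increments":{"type":"array","items":{"type":"object","properties":{"gripper":{"type":"number"},"delta_pos":{"type":"array","items":{"type":"number"}},"dr":{"type":"array","items":{"type":"number"}}}}}},"required":["increments"]}

```bash
mkdir -p pics
cat > h.py <<'E'
import numpy as np, cv2
from workcell import ctrl
def grab(name,fn=None):
    d=ctrl.get_image(name)
    if fn: cv2.imwrite('pics/'+fn,d['img'][:,:,::-1])
    np.savez('/tmp/%s.npz'%name,**d)
    return d
def load(name): return dict(np.load('/tmp/%s.npz'%name))
def world(d,u,v,z=None):
    R=cv2.Rodrigues(d['rvec'])[0]; t=np.array(d['tvec']).ravel()
    r=np.linalg.inv(d['mtx'])@np.array([u,v,1.]); C=-R.T@t
    if z is None: return R.T@(r*d['range_z'][int(v),int(u)]-t)
    w=R.T@r; return C+w*(z-C[2])/w[2]
def cloud(d):
    R=cv2.Rodrigues(d['rvec'])[0]; t=np.array(d['tvec']).ravel()
    v,u=np.mgrid[:400,:640]; p=np.stack([u,v,np.ones_like(u)],-1)@np.linalg.inv(d['mtx']).T*d['range_z'][...,None]
    return (p-t)@R
E
python3 - <<'E'
from h import *
for n in ('scene','top'):
    d=grab(n,n+'0.png'); print(n,d['tvec'].ravel(),d['rvec'].ravel(),d['mtx'][0,0])
print(ctrl.get_obs())
E
```

```text
scene [ 297.74490845 -248.21351588 1375.10427567] [ 1.28220761  2.16063613 -1.00527251] 408.46201978930094
top [ -16.77472655  628.02819801 1197.37395608] [ 2.17288824 -2.16831294  0.11037677] 416.82082327602365
{'t': 0.1, 'qpos': array([ 1.28798971e+00,  4.23786041e-01,  1.63059575e+00, -2.46349952e-06,
        1.08860544e+00, -1.89994683e-02]), 'qvel': array([-3.41221031e-05, -1.23326529e-03, -1.36583729e-03, -1.46031751e-04,
       -1.40346168e-03,  3.80955233e-04]), 'joint_torque': array([-3.28022916e-04, -5.45613170e+01, -2.74323893e+01,  6.45716884e-02,
        1.87847775e-02, -2.81326373e-05]), 'ee_pos': array([162.81287002, 602.91528363, 229.97293062]), 'orientation': array([ 0.20600437,  1.56106549, -0.2081758 ]), 'ft_force': array([ 0.4764519 ,  0.25347022, -0.17308278]), 'moment': array([ 0.00255842,  0.00867055, -0.00242399]), 'width': 87.88590261217291}
```

View pics/top0.png

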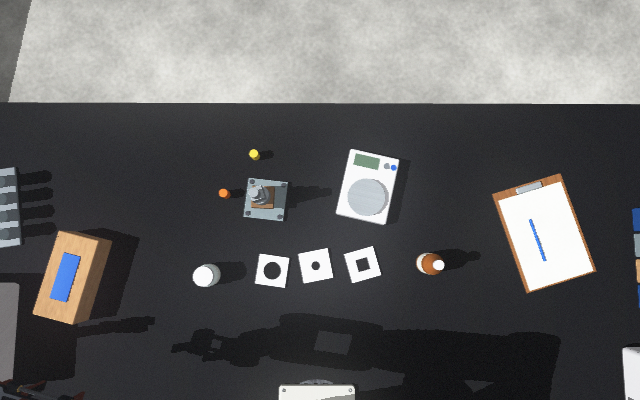

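View pics/scene0.png

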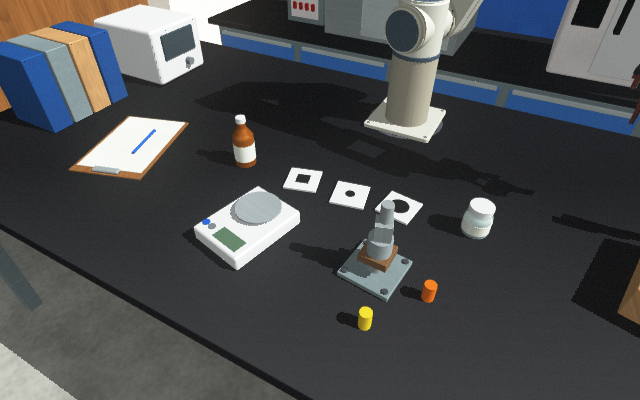

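Run:
```python
from h import *
d=load('top'); im=d['img'][:,:,::-1]
cv2.imwrite('pics/c1.png',cv2.resize(im[145:295,195:455],None,fx=3,fy=3,interpolation=cv2.INTER_CUBIC))
a=im[175:225,235:300]
s=load('scene')['img'][185:305,325:445,::-1]
cv2.imwrite('pics/c2.png',np.hstack([cv2.resize(a,(520,400),interpolation=cv2.INTER_CUBIC)[:, :400],cv2.resize(s,(400,400),interpolation=cv2.INTER_CUBIC)]))
P=cloud(d)
g=cv2.cvtColor(im.copy(),cv2.COLOR_BGR2GRAY)
# plates: white blobs, inlay holes
for n,(x0,y0,x1,y1) in dict(A=(253,250,294,292),B=(296,245,336,286),C=(340,243,386,287)).items():
    c=g[y0:y1,x0:x1]; m=(c>150).astype(np.uint8)
    cs,_=cv2.findContours(m,cv2.RETR_EXTERNAL,cv2.CHAIN_APPROX_NONE); k=max(cs,key=cv2.contourArea)
    w=np.array([world(d,p[0][0]+x0,p[0][1]+y0,8)[:2] for p in k],np.float32)
    f=np.zeros_like(m); cv2.drawContours(f,[k],-1,1,-1); hole=(f==1)&(c<120); v,u=np.nonzero(hole)
    print(n,cv2.minAreaRect(w),'inlay',world(d,u.mean()+x0,v.mean()+y0,8),hole.sum(), P[y0+8,x0+8])
# height-based
def region(lo,hi,x0,y0,x1,y1):
    m=np.zeros((400,640),bool); m[y0:y1,x0:x1]=1
    m&=(P[...,2]>lo)&(P[...,2]<hi); return P[m]
for n,r in dict(small=(183,200,240,175,300,225),square=(140,157,240,175,300,225),big=(98,115,240,175,300,225),spec=(58,72,240,175,300,225),pan=(53,64,330,150,405,225),house=(38,50,330,145,405,225),bottle=(140,165,400,240,460,290),jar=(70,90,190,255,225,290),standbase=(8,16,235,170,295,225)).items():
    q=region(*r).astype(np.float32)
    if len(q)>4: print(n,len(q),q.mean(0),cv2.minAreaRect(q[:,:2].copy()))
```

```text
A ((434.9072570800781, 134.04653930664062), (89.46426391601562, 88.91173553466797), 81.75495147705078) inlay [434.84875594 133.9254611    8.        ] 226 [470.59465313 166.04809174   9.32937632]
B ((449.67913818359375, 5.606178283691406), (88.13623046875, 89.06549835205078), 11.299676895141602) inlay [449.17996772   5.25592598   8.        ] 52 [485.53467785  38.83693304   7.22583811]
C ((453.38671875, -133.59292602539062), (88.60945129394531, 89.48847961425781), 15.818272590637207) inlay [ 453.07258348 -133.90815273    8.        ] 132 [ 4.91632718e+02 -9.23897550e+01  3.71436970e-01]
small 78 [644.1397  162.46243 189.49013] ((644.349365234375, 162.3184356689453), (23.58054542541504, 23.53966522216797), 45.539615631103516)
square 89 [646.4815  155.58969 147.76146] ((647.500732421875, 161.46363830566406), (35.5290412902832, 35.092864990234375), 18.91390037536621)
big 79 [644.8723  146.68068 105.33769] ((649.2702026367188, 152.6689910888672), (49.15693283081055, 35.2635383605957), 5.125842571258545)
spec 201 [639.3705  147.88223  63.8104 ] ((647.4008178710938, 157.8429412841797), (64.51594543457031, 63.70174026489258), 87.34400939941406)
pan 1049 [ 648.80133  -141.41988    56.737343] ((648.41650390625, -140.91354370117188), (107.80471801757812, 107.60086822509766), 71.7969741821289)
house 2167 [ 697.9963  -151.80215   42.62395] ((682.5537719726562, -148.67062377929688), (149.4243621826172, 199.20741271972656), 77.30171966552734)
bottle 92 [ 458.47818 -321.12512  147.71661] ((458.3790588378906, -322.4176940917969), (27.57174301147461, 23.707468032836914), 89.75333404541016)
jar 332 [422.8091  316.93967  78.74808] ((422.7285461425781, 317.35662841796875), (55.113548278808594, 54.878662109375), 68.38310241699219)
standbase 853 [642.9529   149.85396   11.164989] ((646.891845703125, 155.6954345703125), (120.01974487304688, 119.89398193359375), 83.58124542236328)
```

View pics/c1.png

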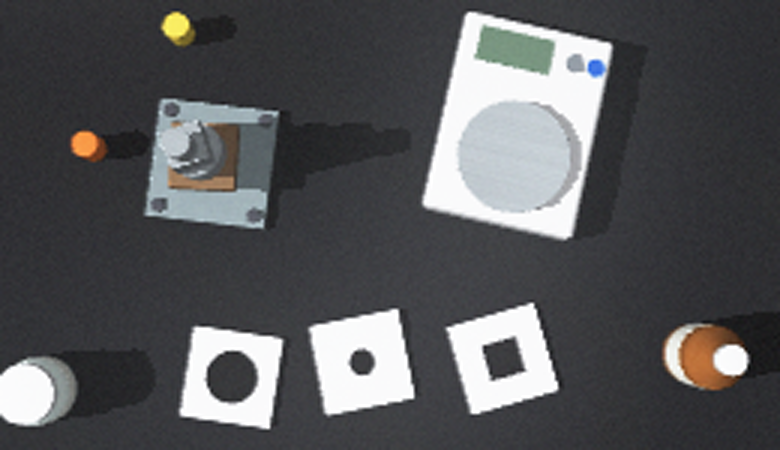

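View pics/c2.png

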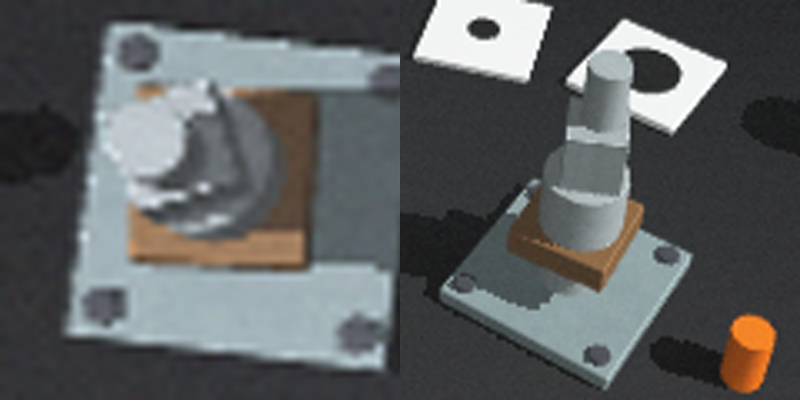

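Stack top, bright steel at (261,195), is the small weight. The orange (224,194) and yellow (254,154) cylinders stand alone on the bench and are look-alikes; the enlarged crop confirms the grey one on top. Plates, in top-image pixels: big (272,270), small (316,265), square (362,264).

```bash
cat > p.py <<'E'
import sys
from h import *
from scipy.spatial.transform import Rotation as Rn
def plan(x,y,z,jaw):
    o=ctrl.get_obs(); R=Rn.from_rotvec(o['orientation']); 
    c=[]
    for k in (jaw,jaw+180):
        T=Rn.from_euler('z',k-90,degrees=True)*Rn.from_rotvec([0,np.pi/2,0]); c.append(T)
    T=min(c,key=lambda T:(R.inv()*T).magnitude())
    D=R.inv()*T; d=np.array([x,y,z])-o['ee_pos']
    j=R.apply([0,1,0])
    print('t',round(o['t'],2),'pos',o['ee_pos'].round(1),'jaw',round(np.degrees(np.arctan2(j[1],j[0])),2),'xaxis',R.apply([1,0,0]).round(3),'F',o['ft_force'].round(1),'w',round(o['width'],1),'q',o['qpos'].round(2))
    print('world d',d.round(1),' pre-turn local cm',(R.inv().apply(d)/10).round(3),' post-turn local cm',(T.inv().apply(d)/10).round(3),' dr',D.as_rotvec().round(4),'rows>=',round(np.linalg.norm(d)/36,1),round(np.degrees(D.magnitude())/6.5,1))
if __name__=='__main__': plan(*map(float,sys.argv[1:5]))
E
python3 p.py 644.3 162.3 290 108.9;python3 p.py 644.3 162.3 290 18.9
```

```text
t 0.1 pos [162.8 602.9 230. ] jaw 74.89 xaxis [-0.    -0.001 -1.   ] F [ 0.5  0.3 -0.2] w 87.9 q [ 1.29  0.42  1.63 -0.    1.09 -0.02]
world d [ 481.5 -440.6   60. ]  pre-turn local cm [ -5.962 -29.99   57.972]  post-turn local cm [ -6.003 -57.282  31.28 ]  dr [-5.937e-01 -4.000e-04  1.300e-03] rows>= 18.2 5.2
t 0.1 pos [162.8 602.9 230. ] jaw 74.89 xaxis [-0.    -0.001 -1.   ] F [ 0.5  0.3 -0.2] w 87.9 q [ 1.29  0.42  1.63 -0.    1.09 -0.02]
world d [ 481.5 -440.6   60. ]  pre-turn local cm [ -5.962 -29.99   57.972]  post-turn local cm [-6.003 31.28  57.282]  dr [9.771e-01 7.000e-04 1.300e-03] rows>= 18.2 8.6
```

>>> {"fn": "apply_moves", "kwargs": {
  "increments": [
    {"gripper":100,"delta_pos":[-0.3,-1.5,2.9],"dr":[0,0,0]},
    {"gripper":100,"delta_pos":[-0.3,-1.5,2.9],"dr":[0,0,0]},
    {"gripper":100,"delta_pos":[-0.3,-1.5,2.9],"dr":[0,0,0]},
    {"gripper":100,"delta_pos":[-0.3,-1.5,2.9],"dr":[0,0,0]},
    {"gripper":100,"delta_pos":[-0.3,-1.5,2.9],"dr":[0,0,0]}
  ]
}}

```text
t: 0.52
ee_pos: [284.0, 491.8, 245.4]
orientation: [0.206, 1.561, -0.207]
ft_force: [0.3, 0.3, 0.2]
width: 88.2
```

>>> {"fn": "apply_moves", "kwargs": {
  "increments": [
    {"gripper":100,"delta_pos":[-0.3,-1.5,2.9],"dr":[0,0,0]},
    {"gripper":100,"delta_pos":[-0.3,-1.5,2.9],"dr":[0,0,0]},
    {"gripper":100,"delta_pos":[-0.3,-1.5,2.9],"dr":[0,0,0]},
    {"gripper":100,"delta_pos":[-0.3,-1.5,2.9],"dr":[0,0,0]},
    {"gripper":100,"delta_pos":[-0.3,-1.5,2.9],"dr":[0,0,0]}
  ]
}}

```text
t: 0.93
ee_pos: [404.6, 381.5, 260.6]
orientation: [0.207, 1.561, -0.207]
ft_force: [0.1, 0.4, 0.2]
width: 87.6
```

>>> {"fn": "apply_moves", "kwargs": {
  "increments": [
    {"gripper":100,"delta_pos":[-0.3,-1.5,2.9],"dr":[0,0,0]},
    {"gripper":100,"delta_pos":[-0.3,-1.5,2.9],"dr":[0,0,0]},
    {"gripper":100,"delta_pos":[-0.3,-1.5,2.9],"dr":[0,0,0]},
    {"gripper":100,"delta_pos":[-0.3,-1.5,2.9],"dr":[0,0,0]},
    {"gripper":100,"delta_pos":[-0.3,-1.5,2.9],"dr":[0,0,0]}
  ]
}}

```text
t: 1.35
ee_pos: [525.0, 271.3, 275.5]
orientation: [0.207, 1.561, -0.207]
ft_force: [0.5, 0.7, -0.1]
width: 87.5
```

>>> {"fn": "apply_moves", "kwargs": {
  "increments": [
    {"gripper":100,"delta_pos":[-0.3,-1.5,2.9],"dr":[0,0,0]},
    {"gripper":100,"delta_pos":[-0.3,-1.5,2.9],"dr":[0,0,0]},
    {"gripper":100,"delta_pos":[-0.3,-1.5,2.9],"dr":[0,0,0]},
    {"gripper":100,"delta_pos":[-0.3,-1.5,2.9],"dr":[0,0,0]},
    {"gripper":100,"delta_pos":[-0.3,-1.5,2.9],"dr":[0,0,0]}
  ]
}}

```text
t: 1.77
ee_pos: [645.4, 161.1, 290.4]
orientation: [0.207, 1.562, -0.207]
ft_force: [0.1, 1.0, -1.1]
width: 87.8
```

>>> {"fn": "apply_moves", "kwargs": {
  "increments": [
    {"gripper":100,"delta_pos":[0,0,0],"dr":[0.098,0,0]},
    {"gripper":100,"delta_pos":[0,0,0],"dr":[0.098,0,0]},
    {"gripper":100,"delta_pos":[0,0,0],"dr":[0.098,0,0]},
    {"gripper":100,"delta_pos":[0,0,0],"dr":[0.098,0,0]},
    {"gripper":100,"delta_pos":[0,0,0],"dr":[0.098,0,0]}
  ]
}}

```text
t: 2.18
ee_pos: [644.4, 162.3, 290.0]
orientation: [0.593, 1.489, -0.594]
ft_force: [0.5, 0.7, -0.9]
width: 87.7
```

>>> {"fn": "apply_moves", "kwargs": {
  "increments": [
    {"gripper":100,"delta_pos":[0,0,0],"dr":[0.098,0,0]},
    {"gripper":100,"delta_pos":[0,0,0],"dr":[0.098,0,0]},
    {"gripper":100,"delta_pos":[0,0,0],"dr":[0.098,0,0]},
    {"gripper":100,"delta_pos":[0,0,0],"dr":[0.098,0,0]},
    {"gripper":100,"delta_pos":[0,0,0],"dr":[0.098,0,0]}
  ]
}}

```text
t: 2.6
ee_pos: [644.3, 162.4, 290.1]
orientation: [0.968, 1.345, -0.969]
ft_force: [-0.3, -0.0, 0.4]
width: 87.9
```

```bash
python3 p.py 644.3 162.3 290 18.9
python3 - <<'E'
from h import *
d=grab('wrist','w1.png'); P=cloud(d)
R=cv2.Rodrigues(d['rvec'])[0];print('cam',-R.T@d['tvec'].ravel())
for n,lo,hi in (('small',184,198),('sq',142,156),('big',100,114),('spec',58,72)):
    m=(P[...,2]>lo)&(P[...,2]<hi)&(abs(P[...,0]-646)<60)&(abs(P[...,1]-158)<60)
    q=P[m].astype(np.float32)
    if len(q)>5: print(n,len(q),q.mean(0),cv2.minAreaRect(q[:,:2].copy()))
E
```

```text
t 2.6 pos [644.3 162.4 290.1] jaw 18.46 xaxis [-0.001 -0.    -1.   ] F [-0.3 -0.   0.4] w 87.9 q [ 0.23  0.43  1.48 -0.    1.23 -0.09]
world d [-0.  -0.1 -0.1]  pre-turn local cm [ 0.013 -0.009  0.011]  post-turn local cm [ 0.013 -0.009  0.011]  dr [-0.0077 -0.0001  0.001 ] rows>= 0.0 0.1
cam [623.2221845  226.57175436 443.92235971]
small 611 [644.0939  164.10674 190.48318] ((644.58349609375, 163.75221252441406), (24.865381240844727, 25.030038833618164), 17.93720817565918)
sq 486 [648.50323 169.77556 148.47849] ((647.48095703125, 162.44281005859375), (35.65089416503906, 35.93544387817383), 18.192081451416016)
big 280 [648.12366 171.17165 106.64292] ((647.5763549804688, 166.3408660888672), (51.033931732177734, 38.86598587036133), 15.058965682983398)
spec 694 [637.60046 168.8992   64.52296] ((647.544189453125, 157.8629150390625), (64.01630401611328, 64.00875854492188), 87.24254608154297)
```

View pics/w1.png

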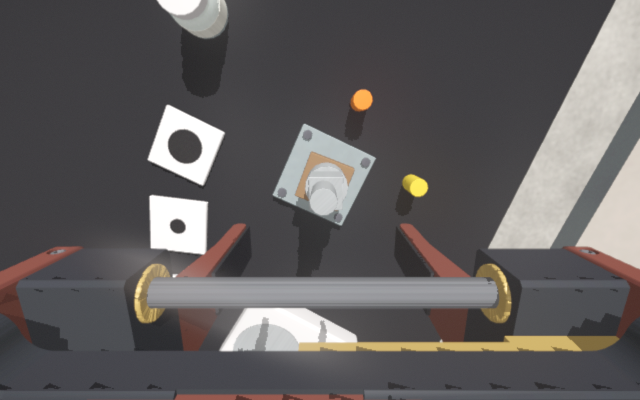

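>>> {"fn": "apply_moves", "kwargs": {
  "increments": [
    {"gripper":100,"delta_pos":[2.2,0.02,-0.06],"dr":[0,0,0]},
    {"gripper":100,"delta_pos":[2.2,0,0],"dr":[0,0,0]},
    {"gripper":100,"delta_pos":[2.2,0,0],"dr":[0,0,0]},
    {"gripper":100,"delta_pos":[2.2,0,0],"dr":[0,0,0]},
    {"gripper":100,"delta_pos":[2.0,0,0],"dr":[0,0,0]}
  ]
}}

```text
t: 3.07
ee_pos: [644.0, 163.0, 181.0]
orientation: [0.962, 1.348, -0.964]
ft_force: [0.1, 0.0, -0.8]
width: 87.8
```

>>> {"fn": "apply_moves", "kwargs": {
  "increments": [
    {"gripper":100,"delta_pos":[0.9,0,0],"dr":[0,0,0]},
    {"gripper":100,"delta_pos":[0.6,0,0],"dr":[0,0,0]},
    {"gripper":60,"delta_pos":[0,0,0],"dr":[0,0,0]},
    {"gripper":50,"delta_pos":[0,0,0],"dr":[0,0,0]},
    {"gripper":40,"delta_pos":[0,0,0],"dr":[0,0,0]}
  ]
}}

```text
t: 3.48
ee_pos: [645.5, 163.3, 169.0]
orientation: [0.966, 1.345, -0.963]
ft_force: [-0.7, -0.4, 1.5]
width: 70.9
```

>>> {"fn": "apply_moves", "kwargs": {
  "increments": [
    {"gripper":35,"delta_pos":[0,0,0],"dr":[0,0,0]},
    {"gripper":30,"delta_pos":[0,0,0],"dr":[0,0,0]},
    {"gripper":25,"delta_pos":[0,0,0],"dr":[0,0,0]},
    {"gripper":15,"delta_pos":[0,0,0],"dr":[0,0,0]},
    {"gripper":10,"delta_pos":[0,0,0],"dr":[0,0,0]}
  ]
}}

```text
t: 3.9
ee_pos: [644.7, 163.2, 167.9]
orientation: [0.965, 1.346, -0.965]
ft_force: [0.4, 0.2, -0.3]
width: 37.8
```

>>> {"fn": "apply_moves", "kwargs": {
  "increments": [
    {"gripper":0,"delta_pos":[0,0,0],"dr":[0,0,0]},
    {"gripper":0,"delta_pos":[0,0,0],"dr":[0,0,0]},
    {"gripper":0,"delta_pos":[0,0,0],"dr":[0,0,0]},
    {"gripper":0,"delta_pos":[0,0,0],"dr":[0,0,0]},
    {"gripper":0,"delta_pos":[0,0,0],"dr":[0,0,0]}
  ]
}}

```text
t: 4.32
ee_pos: [644.6, 163.1, 167.7]
orientation: [0.965, 1.346, -0.965]
ft_force: [0.4, -0.1, 0.2]
width: 24.5
```

```bash
python3 p.py 449.4 5.5 230 18.9
python3 - <<'E'
from h import *
d=grab('scene','s2.png')
cv2.imwrite('pics/s2c.png',cv2.resize(d['img'][150:300,320:470,::-1],None,fx=3.5,fy=3.5,interpolation=cv2.INTER_CUBIC))
E
```

```text
t 4.32 pos [644.6 163.1 167.7] jaw 18.74 xaxis [-0. -0. -1.] F [ 0.4 -0.1  0.2] w 24.5 q [ 0.23  0.55  1.58 -0.    1.01 -0.1 ]
world d [-195.2 -157.6   62.3]  pre-turn local cm [ -6.228 -23.551   8.656]  post-turn local cm [ -6.231 -23.575   8.589]  dr [-0.0028  0.      0.0001] rows>= 7.2 0.0
```

View pics/s2c.png

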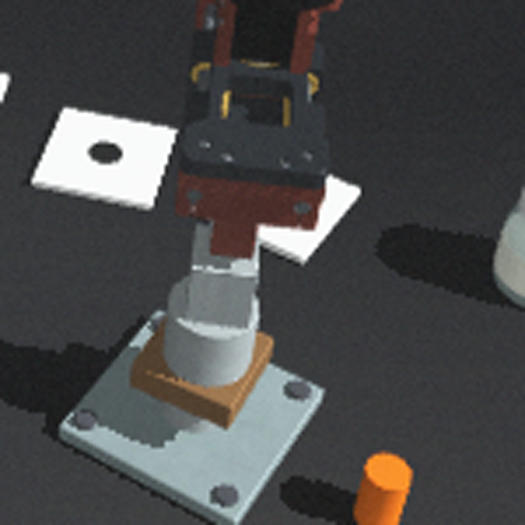

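>>> {"fn": "apply_moves", "kwargs": {
  "increments": [
    {"gripper":0,"delta_pos":[-0.3,0,0],"dr":[0,0,0]},
    {"gripper":0,"delta_pos":[-0.9,0,0],"dr":[0,0,0]},
    {"gripper":0,"delta_pos":[-1.5,0,0],"dr":[0,0,0]},
    {"gripper":0,"delta_pos":[-1.7,0,0],"dr":[0,0,0]},
    {"gripper":0,"delta_pos":[-1.8,0,0],"dr":[0,0,0]}
  ]
}}

```text
t: 4.78
ee_pos: [644.3, 163.1, 230.4]
orientation: [0.965, 1.347, -0.966]
ft_force: [0.0, -0.3, -0.7]
width: 24.5
```

>>> {"fn": "apply_moves", "kwargs": {
  "increments": [
    {"gripper":0,"delta_pos":[0,-1.2,0.4],"dr":[0,0,0]},
    {"gripper":0,"delta_pos":[0,-2.35,0.86],"dr":[0,0,0]},
    {"gripper":0,"delta_pos":[0,-2.9,1.1],"dr":[0,0,0]},
    {"gripper":0,"delta_pos":[0,-2.9,1.1],"dr":[0,0,0]},
    {"gripper":0,"delta_pos":[0,-2.9,1.1],"dr":[0,0,0]}
  ]
}}

```text
t: 5.2
ee_pos: [542.2, 80.0, 230.2]
orientation: [0.965, 1.346, -0.964]
ft_force: [0.3, -0.7, -1.1]
width: 24.2
```

>>> {"fn": "apply_moves", "kwargs": {
  "increments": [
    {"gripper":0,"delta_pos":[0,-2.9,1.1],"dr":[0,0,0]},
    {"gripper":0,"delta_pos":[0,-2.9,1.1],"dr":[0,0,0]},
    {"gripper":0,"delta_pos":[0,-2.9,1.0],"dr":[0,0,0]},
    {"gripper":0,"delta_pos":[0,-1.7,0.6],"dr":[0,0,0]},
    {"gripper":0,"delta_pos":[0,-0.9,0.3],"dr":[0,0,0]}
  ]
}}

```text
t: 5.62
ee_pos: [447.5, 4.4, 230.2]
orientation: [0.966, 1.346, -0.966]
ft_force: [0.8, -0.0, -2.7]
width: 24.5
```

>>> {"fn": "apply_moves", "kwargs": {
  "increments": [
    {"gripper":0,"delta_pos":[3,0,0],"dr":[0,0,0]},
    {"gripper":0,"delta_pos":[3,0,0],"dr":[0,0,0]},
    {"gripper":0,"delta_pos":[3,0,0],"dr":[0,0,0]},
    {"gripper":0,"delta_pos":[2,0,0],"dr":[0,0,0]},
    {"gripper":0,"delta_pos":[0,0,0],"dr":[0,0,0]}
  ]
}}

```text
t: 6.03
ee_pos: [447.8, 5.7, 116.9]
orientation: [0.963, 1.351, -0.968]
ft_force: [-0.1, 0.2, -2.5]
width: 25.0
```

```bash
python3 p.py 449.4 5.5 27 18.9
python3 - <<'E'
from h import *
w=grab('wrist'); s=grab('scene')
cv2.imwrite('pics/p1.png',np.hstack([cv2.resize(w['img'][150:400,160:480,::-1],(400,312)),cv2.resize(s['img'][120:240,280:434,::-1],(400,312),interpolation=cv2.INTER_CUBIC)]))
P=cloud(grab('top'))
for n,lo,hi in (('sq',142,156),('big',98,114)):
    m=(P[...,2]>lo)&(P[...,2]<hi)&(abs(P[...,0]-646)<40)&(abs(P[...,1]-158)<40)
    q=P[m].astype(np.float32)
    if len(q)>5: print(n,len(q),q.mean(0),cv2.minAreaRect(q[:,:2].copy()))
P=cloud(s)
m=(P[...,2]>108)&(P[...,2]<220)&(abs(P[...,0]-449)<30)&(abs(P[...,1]-5)<30)
E
```

```text
t 6.03 pos [447.8   5.7 116.9] jaw 18.74 xaxis [-0.006  0.    -1.   ] F [-0.1  0.2 -2.5] w 25.0 q [-0.01  0.36  2.09  0.    0.7  -0.34]
world d [  1.6  -0.2 -89.9]  pre-turn local cm [8.988 0.195 0.087]  post-turn local cm [8.989 0.148 0.071]  dr [-0.0028 -0.0019  0.0052] rows>= 2.5 0.1
sq 178 [647.28815 161.7254  147.45253] ((647.6286010742188, 161.87771606445312), (35.66926193237305, 35.806304931640625), 19.12314224243164)
big 76 [645.3516  146.46666 105.88165] ((649.39990234375, 152.45809936523438), (49.441314697265625, 35.053958892822266), 5.909273147583008)
```

View pics/p1.png

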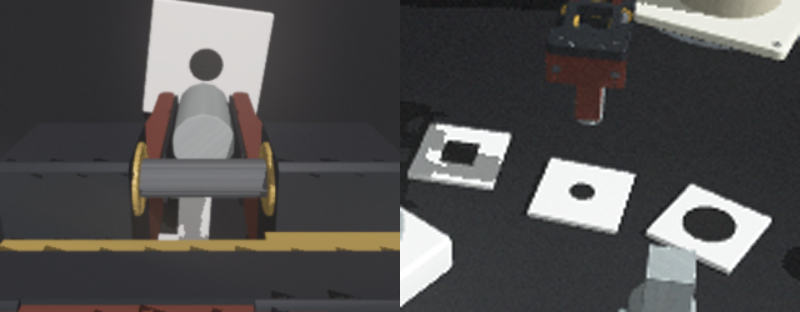

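```bash
cat > held.py <<'E'
from h import *
from scipy.spatial.transform import Rotation as Rn
import sys
# circle fit of the top face of the held part, in tool frame (mm)
def held(h,tol=4,box=40,new=True,fresh=True):
    o=ctrl.get_obs(); d=grab('wrist') if fresh else load('wrist'); P=cloud(d)
    z=o['ee_pos'][2]+h
    m=(abs(P[...,2]-z)<tol)&(abs(P[...,0]-o['ee_pos'][0])<box)&(abs(P[...,1]-o['ee_pos'][1])<box)
    q=Rn.from_rotvec(o['orientation']).inv().apply(P[m]-o['ee_pos'])
    print(len(q),q.mean(0).round(1),cv2.minAreaRect(q[:,1:].astype(np.float32)), 'ext y',np.percentile(q[:,1],[1,99]).round(1),'z',np.percentile(q[:,2],[1,99]).round(1))
if __name__=='__main__':held(*map(float,sys.argv[1:]))
E
python3 held.py 24 3 16
```

```text
1653 [-23.1   0.2  -3.1] ((2.09860897064209, -3.2714548110961914), (19.87899398803711, 30.746257781982422), 87.40654754638672) ext y [-12.3  14.5] z [-12.6   6.1]
```

>>> {"fn": "apply_moves", "kwargs": {
  "increments": [
    {"gripper":0,"delta_pos":[2,0.16,0.07],"dr":[0,0,0.003]},
    {"gripper":0,"delta_pos":[2.4,0,0],"dr":[0,0,0]},
    {"gripper":0,"delta_pos":[2.2,0,0],"dr":[0,0,0]},
    {"gripper":0,"delta_pos":[1.4,0,0],"dr":[0,0,0]},
    {"gripper":0,"delta_pos":[0.6,0,0],"dr":[0,0,0]}
  ]
}}

```text
t: 6.65
ee_pos: [452.0, 5.5, 33.5]
orientation: [0.967, 1.344, -0.962]
ft_force: [0.7, -0.2, -2.0]
width: 24.7
```

>>> {"fn": "apply_moves", "kwargs": {
  "increments": [
    {"gripper":0,"delta_pos":[0.1,0,0],"dr":[0,0,0]},
    {"gripper":0,"delta_pos":[0.1,0,0],"dr":[0,0,0]},
    {"gripper":0,"delta_pos":[0,0,0],"dr":[0,0,0]},
    {"gripper":0,"delta_pos":[0,0,0],"dr":[0,0,0]},
    {"gripper":0,"delta_pos":[0,0,0],"dr":[0,0,0]}
  ]
}}

```text
t: 7.07
ee_pos: [452.1, 5.4, 32.5]
orientation: [0.967, 1.343, -0.962]
ft_force: [0.6, -0.4, -1.8]
width: 24.1
```

```bash
python3 p.py 449.4 5.5 27 18.9
```

```text
t 7.07 pos [452.1   5.4  32.5] jaw 18.74 xaxis [ 0.005  0.001 -1.   ] F [ 0.6 -0.4 -1.8] w 24.1 q [-0.02  0.53  2.11  0.    0.49 -0.34]
world d [-2.7  0.1 -5.5]  pre-turn local cm [ 0.553 -0.252 -0.096]  post-turn local cm [ 0.554 -0.249 -0.096]  dr [-0.0029  0.0006 -0.0046] rows>= 0.2 0.0
```

>>> {"fn": "apply_moves", "kwargs": {
  "increments": [
    {"gripper":0,"delta_pos":[0.2,-0.12,-0.05],"dr":[0,0,-0.0045]},
    {"gripper":0,"delta_pos":[0.15,-0.11,-0.04],"dr":[0,0,0]},
    {"gripper":0,"delta_pos":[0.1,0,0],"dr":[0,0,0]},
    {"gripper":0,"delta_pos":[0,0,0],"dr":[0,0,0]},
    {"gripper":0,"delta_pos":[0,0,0],"dr":[0,0,0]}
  ]
}}

```text
t: 7.48
ee_pos: [448.8, 5.5, 27.0]
orientation: [0.964, 1.348, -0.966]
ft_force: [0.5, 0.1, -1.5]
width: 24.7
```

>>> {"fn": "apply_moves", "kwargs": {
  "increments": [
    {"gripper":0,"delta_pos":[0.05,0,0],"dr":[0,0,0]},
    {"gripper":0,"delta_pos":[0,0,0],"dr":[0,0,0]},
    {"gripper":0,"delta_pos":[0,0,0],"dr":[0,0,0]},
    {"gripper":0,"delta_pos":[0,0,0],"dr":[0,0,0]},
    {"gripper":0,"delta_pos":[0,0,0],"dr":[0,0,0]}
  ]
}}

```text
t: 7.9
ee_pos: [448.9, 5.5, 26.7]
orientation: [0.964, 1.347, -0.966]
ft_force: [0.1, -0.4, -1.5]
width: 24.4
```

```bash
python3 p.py 449.4 5.5 27 18.9; python3 held.py 24 3 14
```

```text
t 7.9 pos [448.9   5.5  26.7] jaw 18.73 xaxis [-0.001 -0.    -1.   ] F [ 0.1 -0.4 -1.5] w 24.4 q [-0.01  0.55  2.11 -0.    0.48 -0.34]
world d [ 0.5 -0.   0.3]  pre-turn local cm [-0.031  0.043  0.016]  post-turn local cm [-0.031  0.043  0.016]  dr [-0.0029  0.      0.0014] rows>= 0.0 0.0
1603 [-23.    0.1  -2.9] ((0.6845798492431641, -3.2029523849487305), (26.048980712890625, 19.744956970214844), 0.3367958664894104) ext y [-12.3  12.3] z [-12.6   6.1]
```

>>> {"fn": "apply_moves", "kwargs": {
  "increments": [
    {"gripper":0,"delta_pos":[0.05,0.03,0],"dr":[0,0,0]},
    {"gripper":0,"delta_pos":[0,0,0],"dr":[0,0,0]},
    {"gripper":0,"delta_pos":[0,0,0],"dr":[0,0,0]},
    {"gripper":0,"delta_pos":[0,0,0],"dr":[0,0,0]},
    {"gripper":0,"delta_pos":[0,0,0],"dr":[0,0,0]}
  ]
}}

```text
t: 8.37
ee_pos: [449.0, 5.5, 26.6]
orientation: [0.964, 1.347, -0.966]
ft_force: [-2.2, -1.5, 7.8]
width: 24.9
```

>>> {"fn": "apply_moves", "kwargs": {
  "increments": [
    {"gripper":0,"delta_pos":[0.04,0,0],"dr":[0,0,0]},
    {"gripper":0,"delta_pos":[0,0,0],"dr":[0,0,0]},
    {"gripper":0,"delta_pos":[0,0,0],"dr":[0,0,0]},
    {"gripper":0,"delta_pos":[0,0,0],"dr":[0,0,0]},
    {"gripper":0,"delta_pos":[0,0,0],"dr":[0,0,0]}
  ]
}}

```text
t: 8.78
ee_pos: [449.0, 5.5, 26.6]
orientation: [0.964, 1.347, -0.966]
ft_force: [-3.7, -0.3, 13.6]
width: 24.2
```

>>> {"fn": "apply_moves", "kwargs": {
  "increments": [
    {"gripper":0,"delta_pos":[-0.05,0,0],"dr":[0,0,0]},
    {"gripper":35,"delta_pos":[0,0,0],"dr":[0,0,0]},
    {"gripper":40,"delta_pos":[0,0,0],"dr":[0,0,0]},
    {"gripper":50,"delta_pos":[0,0,0],"dr":[0,0,0]},
    {"gripper":60,"delta_pos":[0,0,0],"dr":[0,0,0]}
  ]
}}

```text
t: 9.2
ee_pos: [449.3, 5.6, 26.2]
orientation: [0.964, 1.347, -0.966]
ft_force: [-0.5, 0.4, 0.8]
width: 44.9
```

>>> {"fn": "apply_moves", "kwargs": {
  "increments": [
    {"gripper":80,"delta_pos":[0,0,0],"dr":[0,0,0]},
    {"gripper":100,"delta_pos":[-1,0,0],"dr":[0,0,0]},
    {"gripper":100,"delta_pos":[-2,0,0],"dr":[0,0,0]},
    {"gripper":100,"delta_pos":[-3,0,0],"dr":[0,0,0]},
    {"gripper":100,"delta_pos":[-3,0,0],"dr":[0,0,0]}
  ]
}}

```text
t: 9.62
ee_pos: [448.4, 5.7, 117.3]
orientation: [0.963, 1.349, -0.967]
ft_force: [0.1, 0.2, 0.0]
width: 78.5
```

>>> {"fn": "apply_moves", "kwargs": {
  "increments": [
    {"gripper":100,"delta_pos":[-3,0,0],"dr":[0,0,0]},
    {"gripper":100,"delta_pos":[-3,0,0],"dr":[0,0,0]},
    {"gripper":100,"delta_pos":[-2,0,0],"dr":[0,0,0]},
    {"gripper":100,"delta_pos":[-1,0,0],"dr":[0,0,0]},
    {"gripper":100,"delta_pos":[0,0,0],"dr":[0,0,0]}
  ]
}}

```text
t: 10.03
ee_pos: [450.7, 5.7, 208.7]
orientation: [0.966, 1.343, -0.963]
ft_force: [0.2, -0.1, 0.3]
width: 87.7
```

```bash
python3 p.py 647.6 162 210 18.8
python3 - <<'E'
from h import *
s=grab('scene');P=cloud(grab('wrist'))
m=(P[...,2]>46)&(P[...,2]<55)&(abs(P[...,0]-449)<30)&(abs(P[...,1]-5)<30); q=P[m].astype(np.float32)
print(len(q),q.mean(0),cv2.minAreaRect(q[:,:2].copy()))
w=load('wrist')['img'][:,:,::-1]
cv2.imwrite('pics/p2.png',np.hstack([cv2.resize(w,(500,312)),cv2.resize(s['img'][140:240,310:410,::-1],(300,312),interpolation=cv2.INTER_CUBIC)]))
E
```

```text
t 10.03 pos [450.7   5.7 208.7] jaw 18.74 xaxis [ 0.003 -0.001 -1.   ] F [ 0.2 -0.1  0.3] w 87.7 q [-0.01  0.2   2.02 -0.    0.92 -0.34]
world d [196.9 156.3   1.3]  pre-turn local cm [-0.074 23.667 -8.475]  post-turn local cm [-0.132 23.675 -8.45 ]  dr [-0.0011  0.0016 -0.003 ] rows>= 7.0 0.0
409 [448.66016    6.198087  49.51837 ] ((448.8932189941406, 6.167367935180664), (24.680160522460938, 24.95464324951172), 18.57211685180664)
```

View pics/p2.png

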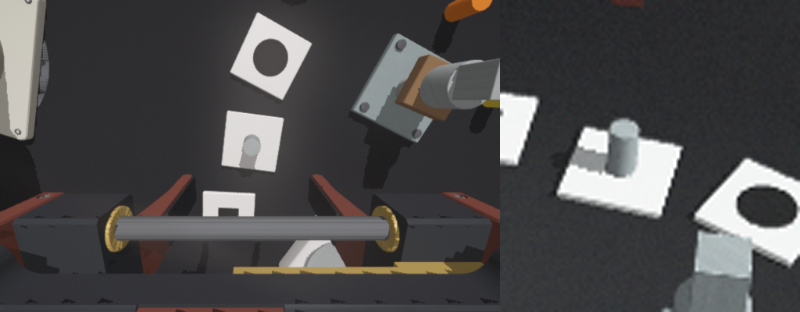

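Small weight stands upright over its inlay, at (449,6). Now the square one.

>>> {"fn": "apply_moves", "kwargs": {
  "increments": [
    {"gripper":100,"delta_pos":[0,1.1,-0.4],"dr":[0,0,0]},
    {"gripper":100,"delta_pos":[0,2.7,-1],"dr":[0,0,0]},
    {"gripper":100,"delta_pos":[0,3,-1.05],"dr":[0,0,0]},
    {"gripper":100,"delta_pos":[0,3,-1.05],"dr":[0,0,0]},
    {"gripper":100,"delta_pos":[0,3,-1.05],"dr":[0,0,0]}
  ]
}}

```text
t: 10.55
ee_pos: [556.8, 91.3, 204.0]
orientation: [0.963, 1.349, -0.968]
ft_force: [-0.1, -0.5, -0.7]
width: 87.6
```

>>> {"fn": "apply_moves", "kwargs": {
  "increments": [
    {"gripper":100,"delta_pos":[0,3,-1.05],"dr":[0,0,0]},
    {"gripper":100,"delta_pos":[0,3,-1.05],"dr":[0,0,0]},
    {"gripper":100,"delta_pos":[0,3,-1.05],"dr":[0,0,0]},
    {"gripper":100,"delta_pos":[0,1.85,-0.78],"dr":[0,0,0]},
    {"gripper":100,"delta_pos":[0,0,0],"dr":[0,0,0]}
  ]
}}

```text
t: 10.97
ee_pos: [648.4, 165.1, 203.2]
orientation: [0.963, 1.349, -0.965]
ft_force: [-0.7, -1.3, -0.6]
width: 87.9
```

>>> {"fn": "apply_moves", "kwargs": {
  "increments": [
    {"gripper":100,"delta_pos":[0,0,0],"dr":[0,0,0]},
    {"gripper":100,"delta_pos":[0,0,0],"dr":[0,0,0]},
    {"gripper":100,"delta_pos":[0,0,0],"dr":[0,0,0]},
    {"gripper":100,"delta_pos":[0,0,0],"dr":[0,0,0]},
    {"gripper":100,"delta_pos":[0,0,0],"dr":[0,0,0]}
  ]
}}

```text
t: 11.38
ee_pos: [645.7, 161.4, 206.1]
orientation: [0.965, 1.347, -0.967]
ft_force: [-0.6, 0.5, 0.6]
width: 87.6
```

```bash
python3 p.py 647.6 162 127 18.7;  python3 - <<'E'
from h import *
P=cloud(grab('wrist'))
m=(P[...,2]>143)&(P[...,2]<154)&(abs(P[...,0]-647)<40)&(abs(P[...,1]-162)<40); q=P[m].astype(np.float32)
print(len(q),q.mean(0),cv2.minAreaRect(q[:,:2].copy()))
E
```

```text
t 11.38 pos [645.7 161.4 206.1] jaw 18.69 xaxis [-0.002 -0.001 -1.   ] F [-0.6  0.5  0.6] w 87.6 q [ 0.23  0.51  1.55 -0.    1.08 -0.1 ]
world d [  1.9   0.6 -79.1]  pre-turn local cm [ 7.905e+00  2.130e-01 -1.000e-03]  post-turn local cm [ 7.906e+00  1.990e-01 -1.000e-03]  dr [-0.0001  0.      0.0017] rows>= 2.2 0.0
2082 [647.29517 163.18591 148.60141] ((647.55419921875, 162.45449829101562), (36.02037811279297, 35.937904357910156), 18.70391273498535)
```

>>> {"fn": "apply_moves", "kwargs": {
  "increments": [
    {"gripper":100,"delta_pos":[1.8,0.2,0],"dr":[0,0,0]},
    {"gripper":100,"delta_pos":[2.3,0,0],"dr":[0,0,0]},
    {"gripper":100,"delta_pos":[2.0,0,0],"dr":[0,0,0]},
    {"gripper":100,"delta_pos":[1.2,0,0],"dr":[0,0,0]},
    {"gripper":100,"delta_pos":[0.6,0,0],"dr":[0,0,0]}
  ]
}}

```text
t: 11.85
ee_pos: [646.9, 162.1, 125.2]
orientation: [0.963, 1.349, -0.968]
ft_force: [-1.1, -0.2, 0.7]
width: 88.0
```

>>> {"fn": "apply_moves", "kwargs": {
  "increments": [
    {"gripper":70,"delta_pos":[0,0,0],"dr":[0,0,0]},
    {"gripper":60,"delta_pos":[0,0,0],"dr":[0,0,0]},
    {"gripper":55,"delta_pos":[0,0,0],"dr":[0,0,0]},
    {"gripper":50,"delta_pos":[0,0,0],"dr":[0,0,0]},
    {"gripper":46,"delta_pos":[0,0,0],"dr":[0,0,0]}
  ]
}}

```text
t: 12.27
ee_pos: [648.6, 162.8, 128.0]
orientation: [0.965, 1.346, -0.965]
ft_force: [-0.4, 0.4, 0.0]
width: 57.9
```

```bash
python3 p.py 647.6 162 127 18.7
```

```text
t 12.27 pos [648.6 162.8 128. ] jaw 18.74 xaxis [ 0. -0. -1.] F [-0.4  0.4  0. ] w 57.9 q [ 0.23  0.6   1.59 -0.    0.95 -0.1 ]
world d [-1.  -0.8 -1. ]  pre-turn local cm [ 0.103 -0.116  0.04 ]  post-turn local cm [ 0.103 -0.116  0.04 ]  dr [ 0.0007  0.0002 -0.0003] rows>= 0.0 0.0
```

>>> {"fn": "apply_moves", "kwargs": {
  "increments": [
    {"gripper":46,"delta_pos":[0.08,-0.1,0.02],"dr":[0,0,0]},
    {"gripper":44,"delta_pos":[0,0,0],"dr":[0,0,0]},
    {"gripper":42,"delta_pos":[0,0,0],"dr":[0,0,0]},
    {"gripper":40,"delta_pos":[0,0,0],"dr":[0,0,0]},
    {"gripper":37,"delta_pos":[0,0,0],"dr":[0,0,0]}
  ]
}}

```text
t: 12.68
ee_pos: [647.4, 162.2, 126.3]
orientation: [0.965, 1.347, -0.966]
ft_force: [0.9, 0.6, 0.1]
width: 36.0
```

>>> {"fn": "apply_moves", "kwargs": {
  "increments": [
    {"gripper":25,"delta_pos":[0,0,0],"dr":[0,0,0]},
    {"gripper":10,"delta_pos":[0,0,0],"dr":[0,0,0]},
    {"gripper":0,"delta_pos":[0,0,0],"dr":[0,0,0]},
    {"gripper":0,"delta_pos":[0,0,0],"dr":[0,0,0]},
    {"gripper":0,"delta_pos":[0,0,0],"dr":[0,0,0]}
  ]
}}

```text
t: 13.1
ee_pos: [647.4, 162.2, 126.3]
orientation: [0.965, 1.347, -0.966]
ft_force: [1.7, 0.4, 2.0]
width: 35.8
```

>>> {"fn": "apply_moves", "kwargs": {
  "increments": [
    {"gripper":0,"delta_pos":[0,0,0],"dr":[0,0,0]},
    {"gripper":0,"delta_pos":[0,0,0],"dr":[0,0,0]},
    {"gripper":0,"delta_pos":[-0.2,0,0],"dr":[0,0,0]},
    {"gripper":0,"delta_pos":[-0.4,0,0],"dr":[0,0,0]},
    {"gripper":0,"delta_pos":[-0.4,0,0],"dr":[0,0,0]}
  ]
}}

```text
t: 13.52
ee_pos: [645.8, 161.7, 135.3]
orientation: [0.962, 1.349, -0.968]
ft_force: [-0.6, -0.0, -4.6]
width: 35.9
```

```bash
python3 p.py 453.1 -133.8 190 15.8
```

```text
t 13.52 pos [645.8 161.7 135.3] jaw 18.74 xaxis [-0.004 -0.001 -1.   ] F [-0.6 -0.  -4.6] w 35.9 q [ 0.23  0.59  1.59 -0.    0.96 -0.1 ]
world d [-192.7 -295.5   54.7]  pre-turn local cm [ -5.349 -27.767  21.797]  post-turn local cm [ -5.472 -26.59   23.19 ]  dr [ 0.0512 -0.0001  0.0046] rows>= 9.9 0.5
```

>>> {"fn": "apply_moves", "kwargs": {
  "increments": [
    {"gripper":0,"delta_pos":[-0.9,0,0],"dr":[0.051,0,0.003]},
    {"gripper":0,"delta_pos":[-1.4,0,0],"dr":[0,0,0]},
    {"gripper":0,"delta_pos":[-1.6,0,0],"dr":[0,0,0]},
    {"gripper":0,"delta_pos":[-1.0,0,0],"dr":[0,0,0]},
    {"gripper":0,"delta_pos":[-0.4,-0.6,0.5],"dr":[0,0,0]}
  ]
}}

```text
t: 13.93
ee_pos: [644.2, 156.5, 191.8]
orientation: [1.006, 1.324, -0.998]
ft_force: [0.1, 1.2, -4.5]
width: 35.9
```

>>> {"fn": "apply_moves", "kwargs": {
  "increments": [
    {"gripper":0,"delta_pos":[0,-1.5,1.3],"dr":[0,0,0]},
    {"gripper":0,"delta_pos":[0,-2.2,1.9],"dr":[0,0,0]},
    {"gripper":0,"delta_pos":[0,-2.5,2.2],"dr":[0,0,0]},
    {"gripper":0,"delta_pos":[0,-2.5,2.2],"dr":[0,0,0]},
    {"gripper":0,"delta_pos":[0,-2.5,2.2],"dr":[0,0,0]}
  ]
}}

```text
t: 14.35
ee_pos: [559.8, 29.5, 188.8]
orientation: [1.003, 1.327, -1.002]
ft_force: [0.3, 0.4, -4.0]
width: 35.9
```

>>> {"fn": "apply_moves", "kwargs": {
  "increments": [
    {"gripper":0,"delta_pos":[0,-2.5,2.2],"dr":[0,0,0]},
    {"gripper":0,"delta_pos":[0,-2.5,2.2],"dr":[0,0,0]},
    {"gripper":0,"delta_pos":[0,-2.5,2.2],"dr":[0,0,0]},
    {"gripper":0,"delta_pos":[0,-2.5,2.2],"dr":[0,0,0]},
    {"gripper":0,"delta_pos":[0,-2.2,2.0],"dr":[0,0,0]}
  ]
}}

```text
t: 14.77
ee_pos: [471.4, -107.8, 188.8]
orientation: [1.004, 1.327, -1.003]
ft_force: [0.6, -0.3, -4.1]
width: 35.9
```

>>> {"fn": "apply_moves", "kwargs": {
  "increments": [
    {"gripper":0,"delta_pos":[0,-1.6,1.4],"dr":[0,0,0]},
    {"gripper":0,"delta_pos":[0,-0.9,0.7],"dr":[0,0,0]},
    {"gripper":0,"delta_pos":[0.5,0,0],"dr":[0,0,0]},
    {"gripper":0,"delta_pos":[1.5,0,0],"dr":[0,0,0]},
    {"gripper":0,"delta_pos":[2,0,0],"dr":[0,0,0]}
  ]
}}

```text
t: 15.18
ee_pos: [456.8, -133.5, 149.5]
orientation: [1.005, 1.322, -1.001]
ft_force: [0.5, -0.8, -4.8]
width: 35.9
```

>>> {"fn": "apply_moves", "kwargs": {
  "increments": [
    {"gripper":0,"delta_pos":[2,0,0],"dr":[0,0,0]},
    {"gripper":0,"delta_pos":[2,0,0],"dr":[0,0,0]},
    {"gripper":0,"delta_pos":[1,0,0],"dr":[0,0,0]},
    {"gripper":0,"delta_pos":[0,0,0],"dr":[0,0,0]},
    {"gripper":0,"delta_pos":[0,0,0],"dr":[0,0,0]}
  ]
}}

```text
t: 15.6
ee_pos: [455.5, -132.9, 98.5]
orientation: [1.004, 1.328, -1.002]
ft_force: [-0.0, 0.3, -3.3]
width: 36.0
```

```bash
python3 p.py 453.1 -133.8 32 15.8; python3 held.py 22.7 3 22
python3 - <<'E'
from h import *
w=load('wrist'); cv2.imwrite('pics/p3.png',w['img'][:,:,::-1]) 
P=cloud(w)
# plate edges in wrist view
m=(abs(P[...,2]-8)<4)&(abs(P[...,0]-453)<60)&(abs(P[...,1]+134)<60)&(w['img'].min(2)>120)
q=P[m].astype(np.float32); print(len(q),cv2.minAreaRect(q[:,:2].copy()))
P=cloud(grab('top'))
m=(P[...,2]>100)&(P[...,2]<113)&(abs(P[...,0]-647)<50)&(abs(P[...,1]-157)<50); q=P[m].astype(np.float32)
print(len(q),q.mean(0),cv2.minAreaRect(q[:,:2].copy()))
E
```

```text
t 15.6 pos [ 455.5 -132.9   98.5] jaw 15.85 xaxis [ 0.     0.001 -1.   ] F [-0.   0.3 -3.3] w 36.0 q [-0.31  0.42  2.04  0.    0.68 -0.59]
world d [ -2.4  -0.9 -66.5]  pre-turn local cm [ 6.651 -0.263  0.028]  post-turn local cm [ 6.652 -0.259  0.024]  dr [ 0.0009 -0.0007 -0.0007] rows>= 1.8 0.0
3504 [-22.4   0.4  -6.4] ((3.2862606048583984, -5.744789123535156), (25.188093185424805, 45.456809997558594), 89.5811996459961) ext y [-18.   22.6] z [-18.    6.3]
5296 ((450.9156799316406, -127.49043273925781), (90.27438354492188, 75.1495590209961), 15.79219913482666)
271 [648.971    159.7305   105.428665] ((649.1930541992188, 159.6919403076172), (49.62645721435547, 49.8516845703125), 63.72984313964844)
```

View pics/p3.png

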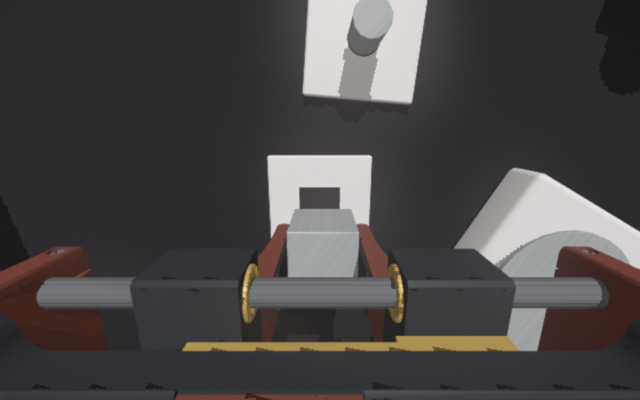

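>>> {"fn": "apply_moves", "kwargs": {
  "increments": [
    {"gripper":0,"delta_pos":[1.2,-0.15,0.02],"dr":[0,0,0]},
    {"gripper":0,"delta_pos":[2,-0.1,0],"dr":[0,0,0]},
    {"gripper":0,"delta_pos":[1.8,0,0],"dr":[0,0,0]},
    {"gripper":0,"delta_pos":[1,0,0],"dr":[0,0,0]},
    {"gripper":0,"delta_pos":[0.5,0,0],"dr":[0,0,0]}
  ]
}}

```text
t: 16.12
ee_pos: [453.3, -134.2, 33.4]
orientation: [1.004, 1.326, -1.002]
ft_force: [-0.6, -0.2, -4.9]
width: 35.7
```

>>> {"fn": "apply_moves", "kwargs": {
  "increments": [
    {"gripper":0,"delta_pos":[0.1,0,0],"dr":[0,0,0]},
    {"gripper":0,"delta_pos":[0,0,0],"dr":[0,0,0]},
    {"gripper":0,"delta_pos":[0,0,0],"dr":[0,0,0]},
    {"gripper":0,"delta_pos":[0,0,0],"dr":[0,0,0]},
    {"gripper":0,"delta_pos":[0,0,0],"dr":[0,0,0]}
  ]
}}

```text
t: 16.53
ee_pos: [453.7, -134.3, 33.4]
orientation: [1.005, 1.325, -1.002]
ft_force: [0.1, 0.0, -3.8]
width: 35.5
```

```bash
python3 p.py 453.1 -133.8 27.3 15.8
```

```text
t 16.53 pos [ 453.7 -134.3   33.4] jaw 15.81 xaxis [ 0.003 -0.    -1.   ] F [ 0.1  0.  -3.8] w 35.5 q [-0.31  0.55  2.06  0.    0.53 -0.59]
world d [-0.6  0.5 -6.1]  pre-turn local cm [ 0.609 -0.041 -0.067]  post-turn local cm [ 0.609 -0.039 -0.067]  dr [ 0.0002  0.0007 -0.0026] rows>= 0.2 0.0
```

>>> {"fn": "apply_moves", "kwargs": {
  "increments": [
    {"gripper":0,"delta_pos":[0.3,-0.03,-0.05],"dr":[0,0,-0.0025]},
    {"gripper":0,"delta_pos":[0.2,0,0],"dr":[0,0,0]},
    {"gripper":0,"delta_pos":[0,0,0],"dr":[0,0,0]},
    {"gripper":0,"delta_pos":[0,0,0],"dr":[0,0,0]},
    {"gripper":0,"delta_pos":[0,0,0],"dr":[0,0,0]}
  ]
}}

```text
t: 16.95
ee_pos: [452.7, -133.8, 27.6]
orientation: [1.003, 1.328, -1.004]
ft_force: [-0.5, -0.6, -4.6]
width: 35.3
```

>>> {"fn": "apply_moves", "kwargs": {
  "increments": [
    {"gripper":0,"delta_pos":[0.05,0,0],"dr":[0,0,0]},
    {"gripper":0,"delta_pos":[0,0,0],"dr":[0,0,0]},
    {"gripper":0,"delta_pos":[0,0,0],"dr":[0,0,0]},
    {"gripper":0,"delta_pos":[0,0,0],"dr":[0,0,0]},
    {"gripper":0,"delta_pos":[0,0,0],"dr":[0,0,0]}
  ]
}}

```text
t: 17.37
ee_pos: [452.8, -133.8, 27.3]
orientation: [1.003, 1.328, -1.004]
ft_force: [0.0, -0.3, -2.7]
width: 35.8
```

```bash
python3 p.py 453.1 -133.8 27.3 15.8
```

```text
t 17.37 pos [ 452.8 -133.8   27.3] jaw 15.81 xaxis [-0.001 -0.    -1.   ] F [ 0.  -0.3 -2.7] w 35.8 q [-0.31  0.56  2.06 -0.    0.52 -0.59]
world d [ 0.3  0.  -0. ]  pre-turn local cm [0.    0.027 0.007]  post-turn local cm [0.    0.027 0.007]  dr [0.0002 0.0001 0.0008] rows>= 0.0 0.0
```

Contact is starting (−4.6 → −2.7 N).

>>> {"fn": "apply_moves", "kwargs": {
  "increments": [
    {"gripper":0,"delta_pos":[0.04,0.02,0],"dr":[0,0,0]},
    {"gripper":0,"delta_pos":[0,0,0],"dr":[0,0,0]},
    {"gripper":0,"delta_pos":[0,0,0],"dr":[0,0,0]},
    {"gripper":0,"delta_pos":[0,0,0],"dr":[0,0,0]},
    {"gripper":0,"delta_pos":[0,0,0],"dr":[0,0,0]}
  ]
}}

```text
t: 17.78
ee_pos: [452.8, -133.8, 27.3]
orientation: [1.003, 1.328, -1.004]
ft_force: [-1.5, 0.4, 5.3]
width: 35.8
```

```bash
python3 p.py 453.1 -133.8 27.3 15.8
```

```text
t 17.78 pos [ 452.8 -133.8   27.3] jaw 15.82 xaxis [-0.001 -0.    -1.   ] F [-1.5  0.4  5.3] w 35.8 q [-0.31  0.56  2.06 -0.    0.52 -0.59]
world d [0.3 0.  0. ]  pre-turn local cm [-0.004  0.025  0.007]  post-turn local cm [-0.003  0.025  0.007]  dr [0.0003 0.     0.0011] rows>= 0.0 0.0
```

Seated. Release, rise, go toward the big weight.

>>> {"fn": "apply_moves", "kwargs": {
  "increments": [
    {"gripper":44,"delta_pos":[0,0,0],"dr":[0,0,0]},
    {"gripper":50,"delta_pos":[0,0,0],"dr":[0,0,0]},
    {"gripper":60,"delta_pos":[0,0,0],"dr":[0,0,0]},
    {"gripper":80,"delta_pos":[0,0,0],"dr":[0,0,0]},
    {"gripper":100,"delta_pos":[0,0,0],"dr":[0,0,0]}
  ]
}}

```text
t: 18.2
ee_pos: [453.1, -133.8, 26.8]
orientation: [1.003, 1.328, -1.004]
ft_force: [0.7, -0.2, 0.3]
width: 60.3
```

>>> {"fn": "apply_moves", "kwargs": {
  "increments": [
    {"gripper":100,"delta_pos":[-0.6,0,0],"dr":[0,0,0]},
    {"gripper":100,"delta_pos":[-2,0,0],"dr":[0,0,0]},
    {"gripper":100,"delta_pos":[-3,0,0],"dr":[0,0,0]},
    {"gripper":100,"delta_pos":[-3,0,0],"dr":[0,0,0]},
    {"gripper":100,"delta_pos":[-3,0,0],"dr":[0,0,0]}
  ]
}}

```text
t: 18.62
ee_pos: [452.6, -133.5, 144.2]
orientation: [1.003, 1.329, -1.005]
ft_force: [0.1, -1.0, -0.2]
width: 87.3
```

>>> {"fn": "apply_moves", "kwargs": {
  "increments": [
    {"gripper":100,"delta_pos":[-2,0,0],"dr":[0,0,0]},
    {"gripper":100,"delta_pos":[-0.7,0,0],"dr":[0,0,0]},
    {"gripper":100,"delta_pos":[0,0,0],"dr":[0,0,0]},
    {"gripper":100,"delta_pos":[0,0,0],"dr":[0,0,0]},
    {"gripper":100,"delta_pos":[0,0,0],"dr":[0,0,0]}
  ]
}}

```text
t: 19.03
ee_pos: [452.2, -133.4, 168.5]
orientation: [1.003, 1.33, -1.005]
ft_force: [0.4, 0.3, -0.2]
width: 87.6
```

```bash
python3 p.py 649 160 170 15.8
python3 - <<'E'
from h import *
P=cloud(grab('wrist','p4.png'))
m=(P[...,2]>45)&(P[...,2]<55)&(abs(P[...,0]-453)<40)&(abs(P[...,1]+134)<40); q=P[m].astype(np.float32)
print(len(q),q.mean(0),cv2.minAreaRect(q[:,:2].copy()))
E
```

```text
t 19.03 pos [ 452.2 -133.4  168.5] jaw 15.81 xaxis [-0.003  0.    -1.   ] F [ 0.4  0.3 -0.2] w 87.6 q [-0.31  0.29  2.01 -0.    0.84 -0.59]
world d [196.8 293.4   1.5]  pre-turn local cm [ -0.195  26.935 -22.866]  post-turn local cm [ -0.145  26.93  -22.872]  dr [ 0.0002 -0.0013  0.0029] rows>= 9.8 0.0
1297 [ 452.46082  -133.3034     49.670525] ((452.33575439453125, -133.65850830078125), (35.25918197631836, 36.05131149291992), 16.552410125732422)
```

View pics/p4.png

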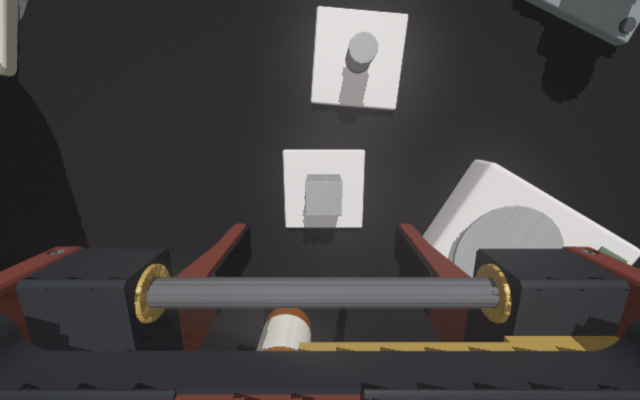

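Square weight parked straight on its plate (324,195). Next, the big round one.

>>> {"fn": "apply_moves", "kwargs": {
  "increments": [
    {"gripper":100,"delta_pos":[0,1.1,-0.93],"dr":[0,0,0.0015]},
    {"gripper":100,"delta_pos":[0,2.4,-2],"dr":[0,0,0]},
    {"gripper":100,"delta_pos":[0,2.6,-2.2],"dr":[0,0,0]},
    {"gripper":100,"delta_pos":[0,2.6,-2.2],"dr":[0,0,0]},
    {"gripper":100,"delta_pos":[0,2.6,-2.2],"dr":[0,0,0]}
  ]
}}

```text
t: 19.5
ee_pos: [535.7, -9.9, 168.2]
orientation: [1.003, 1.329, -1.005]
ft_force: [0.5, -1.3, -0.4]
width: 87.8
```

>>> {"fn": "apply_moves", "kwargs": {
  "increments": [
    {"gripper":100,"delta_pos":[0,2.6,-2.2],"dr":[0,0,0]},
    {"gripper":100,"delta_pos":[0,2.6,-2.2],"dr":[0,0,0]},
    {"gripper":100,"delta_pos":[0,2.6,-2.2],"dr":[0,0,0]},
    {"gripper":100,"delta_pos":[0,2.6,-2.2],"dr":[0,0,0]},
    {"gripper":100,"delta_pos":[0,2.5,-2.2],"dr":[0,0,0]}
  ]
}}

```text
t: 19.92
ee_pos: [629.9, 131.3, 167.8]
orientation: [1.002, 1.329, -1.005]
ft_force: [0.9, -1.3, 0.5]
width: 87.7
```

>>> {"fn": "apply_moves", "kwargs": {
  "increments": [
    {"gripper":100,"delta_pos":[0,1.9,-1.6],"dr":[0,0,0]},
    {"gripper":100,"delta_pos":[0,0.9,-0.7],"dr":[0,0,0]},
    {"gripper":100,"delta_pos":[0,0,0],"dr":[0,0,0]},
    {"gripper":100,"delta_pos":[0,0,0],"dr":[0,0,0]},
    {"gripper":100,"delta_pos":[0,0,0],"dr":[0,0,0]}
  ]
}}

```text
t: 20.33
ee_pos: [649.4, 158.2, 169.0]
orientation: [1.003, 1.328, -1.006]
ft_force: [-0.4, 0.1, 0.3]
width: 87.9
```

Run:
```python
from h import *
import p
P=cloud(grab('wrist'))
for n,lo,hi in (('big',101,112),('spec',59,70)):
    m=(P[...,2]>lo)&(P[...,2]<hi)&(abs(P[...,0]-648)<50)&(abs(P[...,1]-159)<50); q=P[m].astype(np.float32)
    print(len(q),q.mean(0),cv2.minAreaRect(q[:,:2].copy()),cv2.minEnclosingCircle(q[:,:2].copy()))
p.plan(649,160,85,15.8)
```

```text
3212 [649.08594 161.29012 106.645  ] ((649.2890625, 160.39552307128906), (51.34397888183594, 50.94839096069336), 41.00331115722656) ((649.3569946289062, 160.26560974121094), 25.941675186157227)
1353 [638.9769  171.56194  64.54719] ((647.6083374023438, 157.74362182617188), (64.25524139404297, 63.82049560546875), 87.25890350341797) ((647.845703125, 158.19020080566406), 43.89335632324219)
t 20.38 pos [649.6 158.  169.4] jaw 15.75 xaxis [-0.001 -0.    -1.   ] F [-0.4  0.2  0.7] w 87.8 q [ 0.22  0.55  1.57 -0.    1.02 -0.05]
world d [ -0.6   2.  -84.4]  pre-turn local cm [ 8.436  0.009 -0.205]  post-turn local cm [ 8.436e+00 -2.000e-03 -2.040e-01]  dr [-0.0009  0.0001  0.0013] rows>= 2.3 0.0
```

>>> {"fn": "apply_moves", "kwargs": {
  "increments": [
    {"gripper":100,"delta_pos":[1.6,0,-0.21],"dr":[0,0,0]},
    {"gripper":100,"delta_pos":[2.4,0,0],"dr":[0,0,0]},
    {"gripper":100,"delta_pos":[2.3,0,0],"dr":[0,0,0]},
    {"gripper":100,"delta_pos":[1.4,0,0],"dr":[0,0,0]},
    {"gripper":100,"delta_pos":[0.7,0,0],"dr":[0,0,0]}
  ]
}}

```text
t: 20.8
ee_pos: [648.5, 160.2, 83.9]
orientation: [1.003, 1.329, -1.007]
ft_force: [-0.5, -0.8, 0.2]
width: 88.0
```

>>> {"fn": "apply_moves", "kwargs": {
  "increments": [
    {"gripper":85,"delta_pos":[0,0,0],"dr":[0,0,0]},
    {"gripper":80,"delta_pos":[0,0,0],"dr":[0,0,0]},
    {"gripper":75,"delta_pos":[0,0,0],"dr":[0,0,0]},
    {"gripper":72,"delta_pos":[0,0,0],"dr":[0,0,0]},
    {"gripper":70,"delta_pos":[0,0,0],"dr":[0,0,0]}
  ]
}}

```text
t: 21.22
ee_pos: [650.8, 161.7, 87.2]
orientation: [1.005, 1.326, -1.002]
ft_force: [0.1, 0.9, 1.3]
width: 62.1
```

```bash
python3 p.py 649.2 160.2 85 15.8
```

```text
t 21.22 pos [650.8 161.7  87.2] jaw 15.82 xaxis [ 0.002  0.001 -1.   ] F [0.1 0.9 1.3] w 62.1 q [ 0.23  0.66  1.6  -0.    0.88 -0.05]
world d [-1.6 -1.5 -2.2]  pre-turn local cm [ 0.215 -0.199  0.103]  post-turn local cm [ 0.215 -0.199  0.103]  dr [ 0.0003  0.0001 -0.0024] rows>= 0.1 0.0
```

>>> {"fn": "apply_moves", "kwargs": {
  "increments": [
    {"gripper":70,"delta_pos":[0.2,-0.19,0.1],"dr":[0,0,-0.002]},
    {"gripper":68,"delta_pos":[0,0,0],"dr":[0,0,0]},
    {"gripper":64,"delta_pos":[0,0,0],"dr":[0,0,0]},
    {"gripper":61,"delta_pos":[0,0,0],"dr":[0,0,0]},
    {"gripper":58,"delta_pos":[0,0,0],"dr":[0,0,0]}
  ]
}}

```text
t: 21.63
ee_pos: [649.0, 160.3, 84.1]
orientation: [1.003, 1.327, -1.004]
ft_force: [2.3, 1.0, -1.2]
width: 51.7
```

>>> {"fn": "apply_moves", "kwargs": {
  "increments": [
    {"gripper":50,"delta_pos":[0,0,0],"dr":[0,0,0]},
    {"gripper":30,"delta_pos":[0,0,0],"dr":[0,0,0]},
    {"gripper":0,"delta_pos":[0,0,0],"dr":[0,0,0]},
    {"gripper":0,"delta_pos":[0,0,0],"dr":[0,0,0]},
    {"gripper":0,"delta_pos":[0,0,0],"dr":[0,0,0]}
  ]
}}

```text
t: 22.05
ee_pos: [649.1, 160.3, 84.1]
orientation: [1.003, 1.327, -1.004]
ft_force: [3.8, 1.6, -0.6]
width: 50.5
```

```bash
python3 p.py 435 134 130 15.8
```

```text
t 22.05 pos [649.1 160.3  84.1] jaw 15.81 xaxis [-0. -0. -1.] F [ 3.8  1.6 -0.6] w 50.5 q [ 0.22  0.66  1.6  -0.    0.87 -0.05]
world d [-214.1  -26.3   45.9]  pre-turn local cm [ -4.584 -21.319  -3.306]  post-turn local cm [ -4.59  -21.318  -3.302]  dr [0.0002 0.     0.0002] rows>= 6.1 0.0
```

>>> {"fn": "apply_moves", "kwargs": {
  "increments": [
    {"gripper":0,"delta_pos":[-0.2,0,0],"dr":[0,0,0]},
    {"gripper":0,"delta_pos":[-0.5,0,0],"dr":[0,0,0]},
    {"gripper":0,"delta_pos":[-1.1,0,0],"dr":[0,0,0]},
    {"gripper":0,"delta_pos":[-1.5,0,0],"dr":[0,0,0]},
    {"gripper":0,"delta_pos":[-1.3,-0.5,0],"dr":[0,0,0]}
  ]
}}

```text
t: 22.47
ee_pos: [643.7, 158.7, 130.7]
orientation: [1.002, 1.329, -1.005]
ft_force: [0.4, 0.6, -5.6]
width: 50.9
```

>>> {"fn": "apply_moves", "kwargs": {
  "increments": [
    {"gripper":0,"delta_pos":[0,-1.3,-0.2],"dr":[0,0,0]},
    {"gripper":0,"delta_pos":[0,-2.2,-0.3],"dr":[0,0,0]},
    {"gripper":0,"delta_pos":[0,-2.6,-0.4],"dr":[0,0,0]},
    {"gripper":0,"delta_pos":[0,-2.6,-0.4],"dr":[0,0,0]},
    {"gripper":0,"delta_pos":[0,-2.6,-0.4],"dr":[0,0,0]}
  ]
}}

```text
t: 22.88
ee_pos: [528.6, 143.9, 130.8]
orientation: [1.003, 1.328, -1.005]
ft_force: [0.3, -0.1, -7.3]
width: 50.5
```

>>> {"fn": "apply_moves", "kwargs": {
  "increments": [
    {"gripper":0,"delta_pos":[0,-2.6,-0.4],"dr":[0,0,0]},
    {"gripper":0,"delta_pos":[0,-2.6,-0.4],"dr":[0,0,0]},
    {"gripper":0,"delta_pos":[0,-2.2,-0.4],"dr":[0,0,0]},
    {"gripper":0,"delta_pos":[0,-1.5,-0.3],"dr":[0,0,0]},
    {"gripper":0,"delta_pos":[0,-0.6,-0.1],"dr":[0,0,0]}
  ]
}}

```text
t: 23.3
ee_pos: [431.4, 133.2, 130.8]
orientation: [1.001, 1.33, -1.006]
ft_force: [-1.1, 0.9, -6.1]
width: 50.6
```

>>> {"fn": "apply_moves", "kwargs": {
  "increments": [
    {"gripper":0,"delta_pos":[0.8,0,0],"dr":[0,0,0]},
    {"gripper":0,"delta_pos":[1.6,0,0],"dr":[0,0,0]},
    {"gripper":0,"delta_pos":[1.6,0,0],"dr":[0,0,0]},
    {"gripper":0,"delta_pos":[0.8,0,0],"dr":[0,0,0]},
    {"gripper":0,"delta_pos":[0,0,0],"dr":[0,0,0]}
  ]
}}

```text
t: 23.72
ee_pos: [434.6, 133.6, 80.7]
orientation: [1.001, 1.329, -1.007]
ft_force: [-0.8, -0.7, -7.1]
width: 50.8
```

>>> {"fn": "apply_moves", "kwargs": {
  "increments": [
    {"gripper":0,"delta_pos":[0,0,0],"dr":[0,0,0]},
    {"gripper":0,"delta_pos":[0,0,0],"dr":[0,0,0]},
    {"gripper":0,"delta_pos":[0,0,0],"dr":[0,0,0]},
    {"gripper":0,"delta_pos":[0,0,0],"dr":[0,0,0]},
    {"gripper":0,"delta_pos":[0,0,0],"dr":[0,0,0]}
  ]
}}

```text
t: 24.13
ee_pos: [435.0, 133.9, 82.8]
orientation: [1.003, 1.327, -1.004]
ft_force: [-0.3, 0.0, -6.8]
width: 50.7
```

```bash
python3 p.py 435 134 32 15.8; python3 held.py 22.9 3 30;  python3 - <<'E'
from h import *
w=load('wrist')['img'][:,:,::-1]; s=grab('scene')
cv2.imwrite('pics/p5.png',np.hstack([cv2.resize(w,(480,300)),cv2.resize(s['img'][150:300,310:470,::-1],(320,300),interpolation=cv2.INTER_CUBIC)]))
P=cloud(grab('top'))
m=(P[...,2]>58)&(P[...,2]<70)&(abs(P[...,0]-648)<50)&(abs(P[...,1]-159)<50); q=P[m].astype(np.float32)
print(len(q),q.mean(0),cv2.minAreaRect(q[:,:2].copy()))
E
```

```text
t 24.13 pos [435.  133.9  82.8] jaw 15.81 xaxis [-0. -0. -1.] F [-0.3  0.  -6.8] w 50.7 q [ 0.27  0.43  2.09 -0.    0.62 -0.  ]
world d [ -0.    0.1 -50.8]  pre-turn local cm [ 5.077e+00  2.000e-03 -1.100e-02]  post-turn local cm [ 5.077  0.    -0.011]  dr [0.0002 0.     0.0004] rows>= 1.4 0.0
5427 [-22.7   0.3  -8. ] ((1.3969669342041016, -5.470497131347656), (51.28872299194336, 53.80419921875), 42.85218811035156) ext y [-25.3  28.9] z [-24.9   6.4]
483 [647.49396  157.20453   63.625782] ((647.5925903320312, 157.27435302734375), (63.86494827270508, 64.01483917236328), 87.50836181640625)
```

View pics/p5.png

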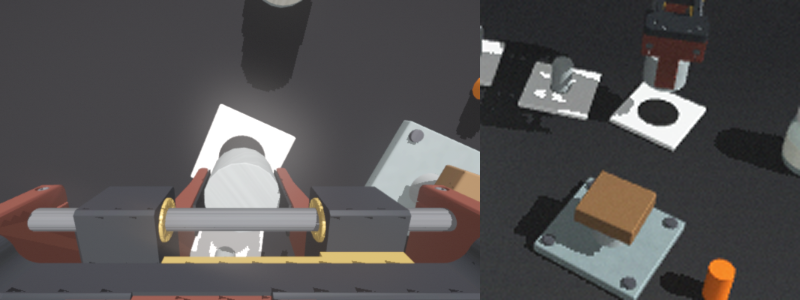

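>>> {"fn": "apply_moves", "kwargs": {
  "increments": [
    {"gripper":0,"delta_pos":[1,0,0],"dr":[0,0,0]},
    {"gripper":0,"delta_pos":[1.6,0,0],"dr":[0,0,0]},
    {"gripper":0,"delta_pos":[1.4,0,0],"dr":[0,0,0]},
    {"gripper":0,"delta_pos":[0.8,0,0],"dr":[0,0,0]},
    {"gripper":0,"delta_pos":[0.3,0,0],"dr":[0,0,0]}
  ]
}}

```text
t: 24.7
ee_pos: [433.6, 133.5, 29.7]
orientation: [1.001, 1.33, -1.007]
ft_force: [-0.3, -0.9, -6.3]
width: 50.2
```

>>> {"fn": "apply_moves", "kwargs": {
  "increments": [
    {"gripper":0,"delta_pos":[0.1,0,0],"dr":[0,0,0]},
    {"gripper":0,"delta_pos":[0.1,0,0],"dr":[0,0,0]},
    {"gripper":0,"delta_pos":[0,0,0],"dr":[0,0,0]},
    {"gripper":0,"delta_pos":[0,0,0],"dr":[0,0,0]},
    {"gripper":0,"delta_pos":[0,0,0],"dr":[0,0,0]}
  ]
}}

```text
t: 25.12
ee_pos: [434.9, 133.9, 29.7]
orientation: [1.003, 1.328, -1.004]
ft_force: [-0.4, -0.2, -6.4]
width: 51.1
```

```bash
python3 p.py 435 134 27.1 15.8
```

```text
t 25.12 pos [434.9 133.9  29.7] jaw 15.82 xaxis [-0. -0. -1.] F [-0.4 -0.2 -6.4] w 51.1 q [ 0.27  0.54  2.1  -0.    0.5  -0.  ]
world d [ 0.1  0.1 -2.6]  pre-turn local cm [ 0.264  0.009 -0.008]  post-turn local cm [ 0.264  0.009 -0.008]  dr [0.0003 0.     0.0005] rows>= 0.1 0.0
```

>>> {"fn": "apply_moves", "kwargs": {
  "increments": [
    {"gripper":0,"delta_pos":[0.1,0,0],"dr":[0,0,0]},
    {"gripper":0,"delta_pos":[0.1,0,0],"dr":[0,0,0]},
    {"gripper":0,"delta_pos":[0,0,0],"dr":[0,0,0]},
    {"gripper":0,"delta_pos":[0,0,0],"dr":[0,0,0]},
    {"gripper":0,"delta_pos":[0,0,0],"dr":[0,0,0]}
  ]
}}

```text
t: 25.53
ee_pos: [434.5, 133.8, 27.3]
orientation: [1.003, 1.328, -1.005]
ft_force: [0.5, 0.1, -6.3]
width: 50.8
```

>>> {"fn": "apply_moves", "kwargs": {
  "increments": [
    {"gripper":0,"delta_pos":[0.05,0,0],"dr":[0,0,0]},
    {"gripper":0,"delta_pos":[0,0,0],"dr":[0,0,0]},
    {"gripper":0,"delta_pos":[0,0,0],"dr":[0,0,0]},
    {"gripper":0,"delta_pos":[0,0,0],"dr":[0,0,0]},
    {"gripper":0,"delta_pos":[0,0,0],"dr":[0,0,0]}
  ]
}}

```text
t: 25.95
ee_pos: [434.6, 133.8, 27.0]
orientation: [1.003, 1.328, -1.005]
ft_force: [-1.1, -1.0, 3.3]
width: 50.6
```

>>> {"fn": "apply_moves", "kwargs": {
  "increments": [
    {"gripper":0,"delta_pos":[0.04,0,0],"dr":[0,0,0]},
    {"gripper":0,"delta_pos":[0,0,0],"dr":[0,0,0]},
    {"gripper":0,"delta_pos":[0,0,0],"dr":[0,0,0]},
    {"gripper":0,"delta_pos":[0,0,0],"dr":[0,0,0]},
    {"gripper":0,"delta_pos":[0,0,0],"dr":[0,0,0]}
  ]
}}

```text
t: 26.37
ee_pos: [434.6, 133.8, 27.0]
orientation: [1.003, 1.328, -1.004]
ft_force: [-2.9, -0.2, 11.6]
width: 50.4
```

Seated. Release and rise.

>>> {"fn": "apply_moves", "kwargs": {
  "increments": [
    {"gripper":62,"delta_pos":[-0.03,0,0],"dr":[0,0,0]},
    {"gripper":68,"delta_pos":[0,0,0],"dr":[0,0,0]},
    {"gripper":80,"delta_pos":[0,0,0],"dr":[0,0,0]},
    {"gripper":100,"delta_pos":[0,0,0],"dr":[0,0,0]},
    {"gripper":100,"delta_pos":[0,0,0],"dr":[0,0,0]}
  ]
}}

```text
t: 26.78
ee_pos: [434.7, 133.8, 26.6]
orientation: [1.003, 1.328, -1.004]
ft_force: [-0.3, -0.2, 0.3]
width: 76.5
```

>>> {"fn": "apply_moves", "kwargs": {
  "increments": [
    {"gripper":100,"delta_pos":[-0.6,0,0],"dr":[0,0,0]},
    {"gripper":100,"delta_pos":[-2,0,0],"dr":[0,0,0]},
    {"gripper":100,"delta_pos":[-3,0,0],"dr":[0,0,0]},
    {"gripper":100,"delta_pos":[-3,0,0],"dr":[0,0,0]},
    {"gripper":100,"delta_pos":[-2,0,0],"dr":[0,0,0]}
  ]
}}

```text
t: 27.2
ee_pos: [435.2, 134.0, 135.1]
orientation: [1.004, 1.327, -1.003]
ft_force: [1.3, 0.7, -0.0]
width: 88.5
```

>>> {"fn": "apply_moves", "kwargs": {
  "increments": [
    {"gripper":100,"delta_pos":[-1,0,0],"dr":[0,0,0]},
    {"gripper":100,"delta_pos":[-0.3,0,0],"dr":[0,0,0]},
    {"gripper":100,"delta_pos":[0,0,0],"dr":[0,0,0]},
    {"gripper":100,"delta_pos":[0,0,0],"dr":[0,0,0]},
    {"gripper":100,"delta_pos":[0,0,0],"dr":[0,0,0]}
  ]
}}

```text
t: 27.62
ee_pos: [433.8, 133.6, 144.4]
orientation: [1.001, 1.33, -1.006]
ft_force: [-0.1, -0.3, -0.4]
width: 88.5
```

Run:
```python
from h import *
import p
P=cloud(grab('wrist','p6.png'))
for n,lo,hi in (('big',46,55),):
    m=(P[...,2]>lo)&(P[...,2]<hi)&(abs(P[...,0]-435)<40)&(abs(P[...,1]-134)<40); q=P[m].astype(np.float32)
    print(len(q),q.mean(0),cv2.minAreaRect(q[:,:2].copy()),cv2.minEnclosingCircle(q[:,:2].copy()))
p.plan(647.6,157.6,145,-2.7)
```

```text
2465 [434.31152 134.42627  49.6649 ] ((434.3892822265625, 133.89088439941406), (50.76786422729492, 51.204383850097656), 71.4481430053711) ((434.5288391113281, 133.77952575683594), 25.811872482299805)
t 27.67 pos [433.9 133.6 144.4] jaw 15.81 xaxis [-0.004 -0.001 -1.   ] F [0.1 0.1 0.3] w 87.9 q [ 0.27  0.31  2.06  0.    0.77 -0.  ]
world d [213.7  24.    0.6]  pre-turn local cm [-0.144 21.216  3.514]  post-turn local cm [-0.058 21.235 -3.404]  dr [0.3231 0.0006 0.004 ] rows>= 6.0 2.8
```

View pics/p6.png

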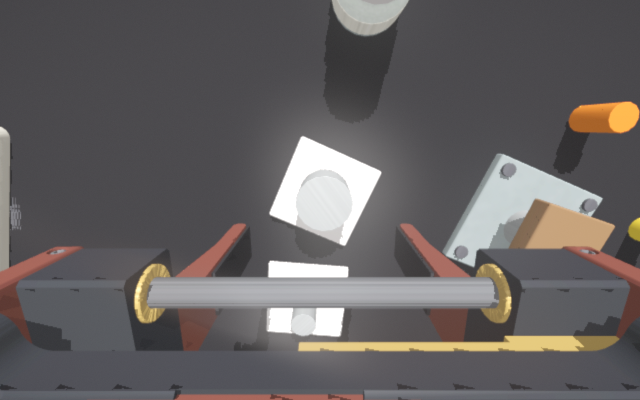

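Big weight is upright on its inlay (325,200). Now the specimen.

>>> {"fn": "apply_moves", "kwargs": {
  "increments": [
    {"gripper":100,"delta_pos":[0,0,0],"dr":[0.08,0,0.002]},
    {"gripper":100,"delta_pos":[0,0,0],"dr":[0.08,0,0]},
    {"gripper":100,"delta_pos":[0,0,0],"dr":[0.08,0,0]},
    {"gripper":100,"delta_pos":[0,0,0],"dr":[0.083,0,0]},
    {"gripper":100,"delta_pos":[0,1.2,-0.2],"dr":[0,0,0]}
  ]
}}

```text
t: 28.08
ee_pos: [444.5, 134.8, 144.3]
orientation: [1.243, 1.187, -1.249]
ft_force: [-0.3, 0.2, -0.9]
width: 87.9
```

>>> {"fn": "apply_moves", "kwargs": {
  "increments": [
    {"gripper":100,"delta_pos":[0,2.4,-0.4],"dr":[0,0,0]},
    {"gripper":100,"delta_pos":[0,3,-0.5],"dr":[0,0,0]},
    {"gripper":100,"delta_pos":[0,3,-0.5],"dr":[0,0,0]},
    {"gripper":100,"delta_pos":[0,3,-0.5],"dr":[0,0,0]},
    {"gripper":100,"delta_pos":[0,3,-0.5],"dr":[0,0,0]}
  ]
}}

```text
t: 28.5
ee_pos: [593.7, 152.6, 144.7]
orientation: [1.241, 1.188, -1.242]
ft_force: [-0.7, 0.9, 0.0]
width: 87.6
```

>>> {"fn": "apply_moves", "kwargs": {
  "increments": [
    {"gripper":100,"delta_pos":[0,3,-0.4],"dr":[0,0,0]},
    {"gripper":100,"delta_pos":[0,1.8,-0.3],"dr":[0,0,0]},
    {"gripper":100,"delta_pos":[0,0.8,-0.1],"dr":[0,0,0]},
    {"gripper":100,"delta_pos":[0,0,0],"dr":[0,0,0]},
    {"gripper":100,"delta_pos":[0,0,0],"dr":[0,0,0]}
  ]
}}

```text
t: 28.92
ee_pos: [647.2, 157.6, 144.6]
orientation: [1.242, 1.188, -1.245]
ft_force: [-0.6, 0.5, -0.8]
width: 87.8
```

>>> {"fn": "apply_moves", "kwargs": {
  "increments": [
    {"gripper":100,"delta_pos":[0,0,0],"dr":[0,0,0]},
    {"gripper":100,"delta_pos":[0,0,0],"dr":[0,0,0]},
    {"gripper":100,"delta_pos":[0,0,0],"dr":[0,0,0]},
    {"gripper":100,"delta_pos":[0,0,0],"dr":[0,0,0]},
    {"gripper":100,"delta_pos":[0,0,0],"dr":[0,0,0]}
  ]
}}

```text
t: 29.33
ee_pos: [647.8, 157.9, 146.1]
orientation: [1.244, 1.186, -1.243]
ft_force: [0.4, 0.8, -0.1]
width: 88.0
```

Run:
```python
from h import *
import p
P=cloud(grab('wrist'))
m=(P[...,2]>60)&(P[...,2]<70)&(abs(P[...,0]-648)<50)&(abs(P[...,1]-159)<50); q=P[m].astype(np.float32)
print(len(q),q.mean(0),cv2.minAreaRect(q[:,:2].copy()))
p.plan(647.6,157.6,56,-2.7)
```

```text
5262 [647.7836   159.60258   64.670044] ((647.7427978515625, 158.41127014160156), (63.12125778198242, 64.03480529785156), 87.31050109863281)
t 29.38 pos [647.9 157.9 146. ] jaw -2.68 xaxis [ 0.001  0.    -1.   ] F [-0.5  0.1  0. ] w 87.9 q [ 0.22  0.58  1.59 -0.    0.98  0.27]
world d [ -0.3  -0.3 -90. ]  pre-turn local cm [ 9.002 -0.032  0.029]  post-turn local cm [ 9.002 -0.026  0.028]  dr [ 0.0004 -0.0001 -0.0007] rows>= 2.5 0.0
```

>>> {"fn": "apply_moves", "kwargs": {
  "increments": [
    {"gripper":100,"delta_pos":[1.5,0,0],"dr":[0,0,0]},
    {"gripper":100,"delta_pos":[2.4,0,0],"dr":[0,0,0]},
    {"gripper":100,"delta_pos":[2.4,0,0],"dr":[0,0,0]},
    {"gripper":100,"delta_pos":[1.5,0,0],"dr":[0,0,0]},
    {"gripper":100,"delta_pos":[0.9,0,0],"dr":[0,0,0]}
  ]
}}

```text
t: 29.8
ee_pos: [646.9, 157.6, 56.7]
orientation: [1.242, 1.188, -1.246]
ft_force: [-0.5, 0.3, -0.3]
width: 87.8
```

>>> {"fn": "apply_moves", "kwargs": {
  "increments": [
    {"gripper":90,"delta_pos":[0.2,0,0],"dr":[0,0,0]},
    {"gripper":88,"delta_pos":[0,0,0],"dr":[0,0,0]},
    {"gripper":86,"delta_pos":[0,0,0],"dr":[0,0,0]},
    {"gripper":84,"delta_pos":[0,0,0],"dr":[0,0,0]},
    {"gripper":82,"delta_pos":[0,0,0],"dr":[0,0,0]}
  ]
}}

```text
t: 30.22
ee_pos: [648.9, 158.0, 58.0]
orientation: [1.245, 1.185, -1.242]
ft_force: [0.1, 0.2, 0.6]
width: 72.2
```

```bash
python3 p.py 647.6 157.8 56 -2.7
```

```text
t 30.22 pos [648.9 158.   58. ] jaw -2.69 xaxis [ 0.002  0.    -1.   ] F [0.1 0.2 0.6] w 72.2 q [ 0.22  0.7   1.61 -0.    0.83  0.27]
world d [-1.3 -0.2 -2. ]  pre-turn local cm [ 0.199 -0.134  0.029]  post-turn local cm [ 0.2   -0.133  0.029]  dr [ 0.0001 -0.0006 -0.0025] rows>= 0.1 0.0
```

>>> {"fn": "apply_moves", "kwargs": {
  "increments": [
    {"gripper":82,"delta_pos":[0.17,-0.12,0],"dr":[0,0,-0.002]},
    {"gripper":80,"delta_pos":[0,0,0],"dr":[0,0,0]},
    {"gripper":77,"delta_pos":[0,0,0],"dr":[0,0,0]},
    {"gripper":74,"delta_pos":[0,0,0],"dr":[0,0,0]},
    {"gripper":71,"delta_pos":[0,0,0],"dr":[0,0,0]}
  ]
}}

```text
t: 30.63
ee_pos: [647.1, 157.9, 55.2]
orientation: [1.243, 1.188, -1.244]
ft_force: [-0.0, 0.1, 0.1]
width: 63.8
```

>>> {"fn": "apply_moves", "kwargs": {
  "increments": [
    {"gripper":60,"delta_pos":[0,0,0],"dr":[0,0,0]},
    {"gripper":30,"delta_pos":[0,0,0],"dr":[0,0,0]},
    {"gripper":0,"delta_pos":[0,0,0],"dr":[0,0,0]},
    {"gripper":0,"delta_pos":[0,0,0],"dr":[0,0,0]},
    {"gripper":0,"delta_pos":[0,0,0],"dr":[0,0,0]}
  ]
}}

```text
t: 31.05
ee_pos: [647.1, 157.9, 55.2]
orientation: [1.243, 1.188, -1.244]
ft_force: [0.5, -0.4, 1.8]
width: 63.4
```

>>> {"fn": "apply_moves", "kwargs": {
  "increments": [
    {"gripper":0,"delta_pos":[-0.2,0,0],"dr":[0,0,0]},
    {"gripper":0,"delta_pos":[-0.6,0,0],"dr":[0,0,0]},
    {"gripper":0,"delta_pos":[-1.2,0,0],"dr":[0,0,0]},
    {"gripper":0,"delta_pos":[-1.8,0,0],"dr":[0,0,0]},
    {"gripper":0,"delta_pos":[-1.8,0,0],"dr":[0,0,0]}
  ]
}}

```text
t: 31.47
ee_pos: [646.6, 157.8, 112.0]
orientation: [1.242, 1.188, -1.246]
ft_force: [0.1, -0.4, -0.9]
width: 63.7
```

```bash
python3 p.py 648.6 -141.2 115 -2.7
python3 - <<'E'
from h import *
s=grab('scene')
cv2.imwrite('pics/p7.png',cv2.resize(s['img'][140:300,180:450,::-1],None,fx=2.5,fy=2.5,interpolation=cv2.INTER_CUBIC))
E
```

```text
t 31.47 pos [646.6 157.8 112. ] jaw -2.69 xaxis [-0.003 -0.    -1.   ] F [ 0.1 -0.4 -0.9] w 63.7 q [0.22 0.62 1.6  0.   0.92 0.27]
world d [   2. -299.    3.]  pre-turn local cm [-0.297  1.608 29.858]  post-turn local cm [-0.298  1.612 29.858]  dr [0.0001 0.0002 0.0025] rows>= 8.3 0.0
```

View pics/p7.png

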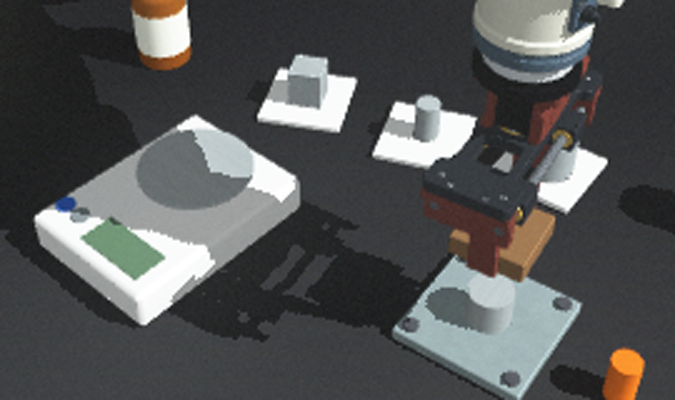

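>>> {"fn": "apply_moves", "kwargs": {
  "increments": [
    {"gripper":0,"delta_pos":[-0.5,0.1,0.8],"dr":[0,0,0.001]},
    {"gripper":0,"delta_pos":[0,0.1,1.8],"dr":[0,0,0]},
    {"gripper":0,"delta_pos":[0,0.15,2.6],"dr":[0,0,0]},
    {"gripper":0,"delta_pos":[0,0.15,3],"dr":[0,0,0]},
    {"gripper":0,"delta_pos":[0,0.15,3],"dr":[0,0,0]}
  ]
}}

```text
t: 31.93
ee_pos: [647.5, 44.4, 115.6]
orientation: [1.242, 1.188, -1.244]
ft_force: [0.4, -0.5, -1.6]
width: 64.1
```

>>> {"fn": "apply_moves", "kwargs": {
  "increments": [
    {"gripper":0,"delta_pos":[0,0.15,3],"dr":[0,0,0]},
    {"gripper":0,"delta_pos":[0,0.15,3],"dr":[0,0,0]},
    {"gripper":0,"delta_pos":[0,0.15,3],"dr":[0,0,0]},
    {"gripper":0,"delta_pos":[0,0.15,3],"dr":[0,0,0]},
    {"gripper":0,"delta_pos":[0,0.15,2.6],"dr":[0,0,0]}
  ]
}}

```text
t: 32.35
ee_pos: [647.9, -102.9, 115.5]
orientation: [1.243, 1.188, -1.246]
ft_force: [0.4, 0.7, -0.9]
width: 63.9
```

>>> {"fn": "apply_moves", "kwargs": {
  "increments": [
    {"gripper":0,"delta_pos":[0,0.1,2],"dr":[0,0,0]},
    {"gripper":0,"delta_pos":[0,0.1,1.3],"dr":[0,0,0]},
    {"gripper":0,"delta_pos":[0,0,0.75],"dr":[0,0,0]},
    {"gripper":0,"delta_pos":[0,0,0],"dr":[0,0,0]},
    {"gripper":0,"delta_pos":[0,0,0],"dr":[0,0,0]}
  ]
}}

```text
t: 32.77
ee_pos: [648.7, -140.7, 115.8]
orientation: [1.244, 1.188, -1.245]
ft_force: [0.5, -0.2, -1.3]
width: 63.9
```

>>> {"fn": "apply_moves", "kwargs": {
  "increments": [
    {"gripper":0,"delta_pos":[0,0,0],"dr":[0,0,0]},
    {"gripper":0,"delta_pos":[0,0,0],"dr":[0,0,0]},
    {"gripper":0,"delta_pos":[0,0,0],"dr":[0,0,0]},
    {"gripper":0,"delta_pos":[0,0,0],"dr":[0,0,0]},
    {"gripper":0,"delta_pos":[0,0,0],"dr":[0,0,0]}
  ]
}}

```text
t: 33.18
ee_pos: [649.0, -140.5, 116.1]
orientation: [1.243, 1.187, -1.243]
ft_force: [-0.3, 0.3, -1.3]
width: 63.9
```

```bash
python3 p.py 648.6 -141.2 68.2 -2.7; python3 held.py 9.8 3 36
```

```text
t 33.18 pos [ 649.  -140.5  116.1] jaw -2.65 xaxis [-0.  0. -1.] F [-0.3  0.3 -1.3] w 63.9 q [-0.23  0.61  1.61  0.    0.92 -0.18]
world d [ -0.4  -0.7 -47.9]  pre-turn local cm [ 4.788 -0.038  0.074]  post-turn local cm [ 4.788 -0.041  0.073]  dr [ 0.0009 -0.0001  0.0005] rows>= 1.3 0.0
9573 [ -9.5  -0.1 -10. ] ((-0.5085487365722656, -8.987232208251953), (46.49161911010742, 72.02666473388672), 89.82928466796875) ext y [-31.9  31.8] z [-31.6  13.3]
```

>>> {"fn": "apply_moves", "kwargs": {
  "increments": [
    {"gripper":0,"delta_pos":[0.8,-0.03,0.07],"dr":[0,0,0]},
    {"gripper":0,"delta_pos":[1.4,0,0],"dr":[0,0,0]},
    {"gripper":0,"delta_pos":[1.2,0,0],"dr":[0,0,0]},
    {"gripper":0,"delta_pos":[0.6,0,0],"dr":[0,0,0]},
    {"gripper":0,"delta_pos":[0.3,0,0],"dr":[0,0,0]}
  ]
}}

```text
t: 33.65
ee_pos: [647.2, -141.5, 70.5]
orientation: [1.243, 1.19, -1.246]
ft_force: [-1.1, -0.3, -1.5]
width: 63.8
```

>>> {"fn": "apply_moves", "kwargs": {
  "increments": [
    {"gripper":0,"delta_pos":[0,0,0],"dr":[0,0,0]},
    {"gripper":0,"delta_pos":[0,0,0],"dr":[0,0,0]},
    {"gripper":0,"delta_pos":[0,0,0],"dr":[0,0,0]},
    {"gripper":0,"delta_pos":[0,0,0],"dr":[0,0,0]},
    {"gripper":0,"delta_pos":[0,0,0],"dr":[0,0,0]}
  ]
}}

```text
t: 34.07
ee_pos: [649.0, -141.8, 73.6]
orientation: [1.244, 1.186, -1.243]
ft_force: [1.4, -0.2, -0.8]
width: 63.9
```

```bash
python3 p.py 648.6 -141.2 68.2 -2.7
```

```text
t 34.07 pos [ 649.  -141.8   73.6] jaw -2.69 xaxis [ 0. -0. -1.] F [ 1.4 -0.2 -0.8] w 63.9 q [-0.23  0.67  1.62 -0.    0.85 -0.19]
world d [-0.4  0.6 -5.4]  pre-turn local cm [ 0.542 -0.041 -0.06 ]  post-turn local cm [ 0.542 -0.041 -0.06 ]  dr [ 0.0001  0.0001 -0.0005] rows>= 0.2 0.0
```

>>> {"fn": "apply_moves", "kwargs": {
  "increments": [
    {"gripper":0,"delta_pos":[0.2,-0.02,-0.05],"dr":[0,0,0]},
    {"gripper":0,"delta_pos":[0.15,0,0],"dr":[0,0,0]},
    {"gripper":0,"delta_pos":[0.1,0,0],"dr":[0,0,0]},
    {"gripper":0,"delta_pos":[0,0,0],"dr":[0,0,0]},
    {"gripper":0,"delta_pos":[0,0,0],"dr":[0,0,0]}
  ]
}}

```text
t: 34.48
ee_pos: [648.4, -141.2, 68.4]
orientation: [1.244, 1.187, -1.244]
ft_force: [0.5, 0.0, -1.3]
width: 63.6
```

>>> {"fn": "apply_moves", "kwargs": {
  "increments": [
    {"gripper":0,"delta_pos":[0.04,0,0],"dr":[0,0,0]},
    {"gripper":0,"delta_pos":[0,0,0],"dr":[0,0,0]},
    {"gripper":0,"delta_pos":[0,0,0],"dr":[0,0,0]},
    {"gripper":0,"delta_pos":[0,0,0],"dr":[0,0,0]},
    {"gripper":0,"delta_pos":[0,0,0],"dr":[0,0,0]}
  ]
}}

```text
t: 34.9
ee_pos: [648.5, -141.2, 68.2]
orientation: [1.244, 1.187, -1.244]
ft_force: [0.6, -1.1, -0.7]
width: 64.0
```

>>> {"fn": "apply_moves", "kwargs": {
  "increments": [
    {"gripper":0,"delta_pos":[0.04,0,0],"dr":[0,0,0]},
    {"gripper":0,"delta_pos":[0,0,0],"dr":[0,0,0]},
    {"gripper":0,"delta_pos":[0,0,0],"dr":[0,0,0]},
    {"gripper":0,"delta_pos":[0,0,0],"dr":[0,0,0]},
    {"gripper":0,"delta_pos":[0,0,0],"dr":[0,0,0]}
  ]
}}

```text
t: 35.32
ee_pos: [648.5, -141.2, 68.2]
orientation: [1.244, 1.187, -1.244]
ft_force: [-1.4, -0.0, 5.7]
width: 63.8
```

```bash
python3 p.py 648.6 -141.2 68.2 -2.7
```

```text
t 35.32 pos [ 648.5 -141.2   68.2] jaw -2.69 xaxis [-0.  0. -1.] F [-1.4 -0.   5.7] w 63.8 q [-0.23  0.68  1.62 -0.    0.84 -0.19]
world d [0.1 0.  0. ]  pre-turn local cm [-0.001  0.01  -0.002]  post-turn local cm [-0.001  0.01  -0.002]  dr [ 0.0001 -0.      0.0003] rows>= 0.0 0.0
```

Seated on the pan. Release and rise to 170 mm, then back away toward the base to clear the view.

>>> {"fn": "apply_moves", "kwargs": {
  "increments": [
    {"gripper":76,"delta_pos":[0,0,0],"dr":[0,0,0]},
    {"gripper":82,"delta_pos":[0,0,0],"dr":[0,0,0]},
    {"gripper":90,"delta_pos":[0,0,0],"dr":[0,0,0]},
    {"gripper":100,"delta_pos":[0,0,0],"dr":[0,0,0]},
    {"gripper":100,"delta_pos":[0,0,0],"dr":[0,0,0]}
  ]
}}

```text
t: 35.73
ee_pos: [648.4, -141.2, 67.5]
orientation: [1.244, 1.187, -1.244]
ft_force: [-0.1, -0.1, -0.0]
width: 86.8
```

>>> {"fn": "apply_moves", "kwargs": {
  "increments": [
    {"gripper":100,"delta_pos":[-0.5,0,0],"dr":[0,0,0]},
    {"gripper":100,"delta_pos":[-1.5,0,0],"dr":[0,0,0]},
    {"gripper":100,"delta_pos":[-2.5,0,0],"dr":[0,0,0]},
    {"gripper":100,"delta_pos":[-3,0,0],"dr":[0,0,0]},
    {"gripper":100,"delta_pos":[-3,0,0],"dr":[0,0,0]}
  ]
}}

```text
t: 36.15
ee_pos: [648.3, -141.2, 174.8]
orientation: [1.243, 1.187, -1.244]
ft_force: [0.0, 0.5, 0.2]
width: 87.8
```

>>> {"fn": "apply_moves", "kwargs": {
  "increments": [
    {"gripper":100,"delta_pos":[-2.5,0,0],"dr":[0,0,0]},
    {"gripper":100,"delta_pos":[-2.5,0,-2],"dr":[0,0,0]},
    {"gripper":100,"delta_pos":[-1,0,-3],"dr":[0,0,0]},
    {"gripper":100,"delta_pos":[0,0,-3],"dr":[0,0,0]},
    {"gripper":100,"delta_pos":[0,0,-3],"dr":[0,0,0]}
  ]
}}

```text
t: 36.57
ee_pos: [654.4, -30.6, 235.9]
orientation: [1.246, 1.183, -1.242]
ft_force: [-0.4, 0.2, -0.6]
width: 87.7
```

>>> {"fn": "apply_moves", "kwargs": {
  "increments": [
    {"gripper":100,"delta_pos":[0,0,-2],"dr":[0,0,0]},
    {"gripper":100,"delta_pos":[0,0,-1],"dr":[0,0,0]},
    {"gripper":100,"delta_pos":[0,0,0],"dr":[0,0,0]},
    {"gripper":100,"delta_pos":[0,0,0],"dr":[0,0,0]},
    {"gripper":100,"delta_pos":[0,0,0],"dr":[0,0,0]}
  ]
}}

```text
t: 36.98
ee_pos: [655.1, -2.5, 233.1]
orientation: [1.244, 1.186, -1.244]
ft_force: [0.3, 0.3, 0.8]
width: 87.8
```

Run:
```python
from h import *
a=grab('top'); s=grab('scene'); P=cloud(a); S=cloud(s)
for n,lo,hi,x,y,r in (('spec',73,84,648,-141,50),('pan',53,64,648,-141,60),('small',45,55,449,5,30),('square',45,55,453,-134,30),('big',45,55,435,134,35),('bottle',140,165,458,-321,40),('jar',70,90,423,317,45)):
  for L,Q in (('top',P),('scene',S)):
    m=(Q[...,2]>lo)&(Q[...,2]<hi)&(abs(Q[...,0]-x)<r)&(abs(Q[...,1]-y)<r); q=Q[m].astype(np.float32)
    if len(q)>5: print(n,L,len(q),q.mean(0).round(1),[np.round(v,1) for v in cv2.minAreaRect(q[:,:2].copy())])
cv2.imwrite('pics/end.png',np.vstack([cv2.resize(a['img'][145:295,195:455,::-1],(520,300)),cv2.resize(s['img'][100:320,150:510,::-1],(520,300))]))
print(ctrl.get_obs()['ee_pos'],ctrl.get_obs()['t'])
```

```text
spec top 473 [ 647.6 -140.6   76.9] [array([ 648.2, -141.4]), array([63.7, 64.5]), np.float64(86.5)]
spec scene 549 [ 652.5 -138.5   76.9] [array([ 650.6, -140.3]), array([67., 65.]), np.float64(86.9)]
pan top 504 [ 646.7 -146.1   56.7] [array([ 649.5, -147.6]), array([ 93.4, 108.5]), np.float64(89.6)]
pan scene 567 [ 668.1 -126.9   57.5] [array([ 653.1, -138.8]), array([104. , 109.2]), np.float64(36.6)]
small scene 60 [452.5   6.6  48.8] [array([451.5,   5.6]), array([23.6, 23.8]), np.float64(38.0)]
square top 143 [ 452.6 -133.4   48.7] [array([ 452.8, -133.5]), array([35.6, 35.5]), np.float64(14.8)]
square scene 103 [ 454.7 -129.3   48.8] [array([ 455.2, -130.2]), array([38.1, 31.4]), np.float64(17.7)]
big top 124 [437.6 143.5  49.1] [array([438.3, 145.4]), array([25.8, 49.7]), np.float64(74.0)]
big scene 248 [438.5 134.9  49.1] [array([437.4, 135.2]), array([52.9, 49.1]), np.float64(20.3)]
bottle top 90 [ 458.4 -321.2  148.3] [array([ 458.4, -322.5]), array([23.9, 28.5]), np.float64(1.3)]
bottle scene 68 [ 463.3 -319.   146.8] [array([ 462.1, -319.5]), array([24.4, 26.8]), np.float64(35.0)]
jar top 331 [422.7 317.1  78.5] [array([422.5, 317.1]), array([55.4, 54.8]), np.float64(46.7)]
jar scene 402 [429.3 318.4  78.5] [array([425.7, 318. ]), array([55.1, 55.8]), np.float64(35.6)]
[655.06927216  -2.75350166 232.78200891] 37.0833
```

View pics/end.png

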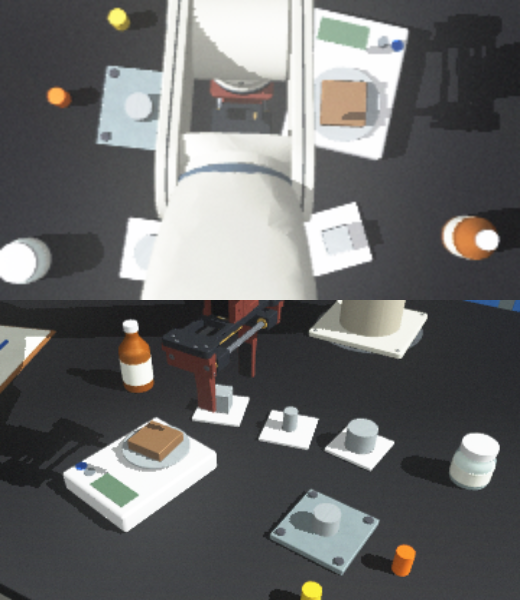

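All four parts are in place and the gripper is clear. Handing in.

```bash
python3 -c "
from workcell import ctrl
print(ctrl.close_job())"
```

```text
the job is handed in; nothing more can be done
None
```

The stack is taken apart from the top down and the job is handed in at about 37 s. Each part was lowered until the wrist force showed contact, and only then released.

| Part | Measured position (mm) | Target (mm) | Note |
|---|---|---|---|
| Small round weight | (449, 6) | (449.4, 5.5) | measured just after release |
| Square weight | (452.8, −133.5) | (453.1, −133.8) | gripper 15.8° at release, plate 15.8°; last top view read 14.8° |
| Big round weight | (434.5, 133.9) | (435, 134) | measured just after release |
| Specimen | (648.2, −141.4) | (648.6, −141.2) | flat on the pan |

- **Bystanders:** the bottle and jar read within about 0.3 mm of their start positions, which is within the measuring noise. The orange and yellow look-alikes were not touched.
- **Forces:** the highest wrist force I read was about 14 N, from readings at the end of each call.
- **Disagreeing checks:** the final scene-camera readings differ from the others by up to about 4 mm. They also put the bottle and jar off by similar amounts, so I take this as camera bias at that slant. In the last top view the arm hid the small weight and half of the big one, so their positions come from the wrist camera after release.

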